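# Put the inspection kit back into its own cutouts

### The job

The inspection instruments were put back wrongly. Put each one fully down into the cutout of the foam kit case that matches its shape: the caliper out of the steel tray into its long cutout, and the timer, the loupe and the plug gauge, which now lie in one another's places, each into its own; the emptied steel tray can serve as a free spot while you change them round. Leave the other things on the bench alone.

Things in the scene. Friction and masses are not known exactly. Their poses are not given: they have to be found in the camera images.
- caliper_display (a point): Caliper, flat in the steel tray at first. Point: centre of its display body (26 wide, 11 high, y -18 to +44; grip here), 5.5 mm above the underside. y: along the beam to the jaws, z up. From here, mm: beam 11 wide, y -137 to +63; long jaws to x -39 (y +18 to +63), short jaws to x +21 (y +49 to +63). Beam and jaws hang 4 mm above the support. 0.15 kg, balances within 15 mm of the point.
- timer_mid (a point): The bench timer, a flat square white box 62 x 62 mm, 20 mm high (buttons 2 mm more), lying flat; this point is its centre, 10 mm above the underside; x and y are square to its sides. It may go into its cutout at any quarter turn.
- loupe_mid (a point): The loupe, a short black round barrel standing upright, 39 mm across (waist about 35 mm), 37 mm high; this point is on its axis, 18.5 mm above the underside, z along the axis. Its yaw does not matter. Grip it across the upper half.
- gauge_mid (a point): The plug gauge, a slim straight steel rod with a hexagonal grip, 91 mm long (y), 12 mm wide (x), 11 mm high, lying flat; this point is its centre, 5.5 mm above the underside. Either end may point either way.
- caliper_nest (a point): The caliper's cutout, long with a jaw-shaped end, 7 mm deep, in the foam insert that fills half of the grey kit case. Point: on its floor, right below where the caliper's point belongs; axes as the caliper's when home (y to the jaw end, z up). 5 mm play all round. A finger scoop 34 mm (y) by 90 mm (x) here goes to the same floor. Foam top 28 mm, case rim 34 mm above the bench; case fixed, level.
- timer_nest (a point): The timer's own cutout: square, 72 x 72 mm, 10 mm deep, in a foam insert 112 mm (x) by 86 mm (y); three such inserts lie side by side in the other half of the case, in any order. This point is the centre of the cutout's floor, x and y square to its sides, z up. The loupe stands in it at the start.
- gauge_nest (a point): The plug gauge's own cutout: a straight slot 101 mm long (x of this point) and 23 mm wide (y), 6 mm deep, with a round-ended finger scoop across its middle (34 mm along x, 74 mm along y, same floor). This point is the centre of the floor, z up. The timer lies over it at the start.
- loupe_nest (a point): The loupe's own cutout: round, 50 mm across, 14 mm deep. This point is the centre of its floor, z up. The plug gauge lies over it at the start.
- steel_tray: Shallow steel instrument tray, fixed, 230 mm long (y) and 130 mm wide (x), walls 18 mm high, floor 2 mm above the bench; origin at the centre of its underside. The caliper lies along it at the start; with the caliper gone it is empty. (At the far left of the bench, left of the case, a hand sealer's lever stands raised to some 0.35 m: lift over it first.)
- bare_canister: Bystander: an upright canister, 59 mm across and 162 mm tall, standing right of the steel tray; origin at its underside. Not to be moved.
Mind the look-alikes: they are no part of the job. There is more than one size of the part that bears loupe_mid; the job needs the smallest.

How it is judged:
By the outcome, as a careful person would: the job done as asked, in the order asked, and still so for the second after the job is handed in, with the robot touching nothing.
It also fails if it takes over 138 s, if anything falls off the work surface, if the arm or the gripper's body presses on something with over 40 N, if the wrist force passes 120 N, or if a joint passes its speed limit or range.

### The arm

A 7-joint arm with a two-finger parallel gripper is mounted at the origin on a cart in front of the work surface, level with it; the furniture and walls round the work are solid. World frame = base frame: x ahead of the robot, y to its left, z up, the work surface at z = 0. Lengths are in m, angles in degrees, forces in N, time in s.
With the tool pointing down it reaches from about 0.425 to 0.875 m from the base axis. Payload 4.7 kg.
Tool frame: the origin (TCP) lies on the centre line of the jaws, within the pads' length; the fingertips stand 8 mm ahead of it and the grasp point (between the pads) lies 11 mm behind it; z points along the fingers, y is the direction in which the jaws open and shut (so a half turn about z gives the same grasp; the last joint's range is limited). The gripper opens to 87 mm and grips with 3 to 60 N. Pads are 19 mm wide; open, the fingers measure 117 mm over their backs; the gripper's body (75 mm by 190 mm) begins 51 mm behind the grasp point.
Start: joints at [68.073, 18.392, -4.016, 83.108, 1.295, 78.541, -3.26], TCP at [0.251, -0.6, 0.231] pointing down, gripper open.
Joint ranges: [-163.93, 163.93], [-17.29, 119.83], [-79.2, 71.16], [3.27, 140.29], [-89.18, 269.18], [5.43, 117.66], [-154.24, 154.24]. Speed limits (degrees/s): [147.25, 147.25, 180, 180, 180, 180, 180].

### API

Orientations are given as [roll, pitch, yaw] about the fixed x, y, z axes, in that order (R = Rz(yaw) Ry(pitch) Rx(roll)).
In Python, from cell import status, vision, workorder gives the robot as it stands.
- The arm moves only by the tool step_arm, never from a script. Its argument "series" is a list of rows, each an object of numbers: "ax", "ay", "az": the turn, a rotation vector about the world's x, y, z in degrees; "x", "y", "z": the shift along the world's x, y, z in m; "claw": the opening in per cent of the stroke, from 0 (shut) to 100 (fully open). In form: [{"ax": .., "ay": .., "az": .., "x": .., "y": .., "z": .., "claw": ..}, ...]. A call has 1 to 12 rows; each row is the pose to reach, as a shift and turn from the pose commanded when the call began; what a row does not reach only later rows make up. A row lasts 1/10 s, in which the tool goes at most 50 mm and 8.59 degrees, less where a joint would pass 70% of its speed; a pose out of reach is approached as far as the arm can. A call with a gripper value outside its range is refused whole. The fingers move at their own pace and stop on an object; "squeeze" is the grip in N (left out, the last holds). Time passes only in rows, so rows that repeat a pose let the fingers close. It gives the time, the measured TCP pose, the force and the opening at its end, in the units of the state.
- status.get_obs(): the state, without advancing time (a new reading comes with each control period).
- vision.read_camera(name): name is "scene" or "top" or "wrist"; returns the picture (420x560x3 uint8, red, green, blue); there is no depth.
- vision.camera_params(name): a dict with "fovy" (degrees; the focal length in pixels is half the picture's height over the tangent of half this angle, whatever the lens; pixels are square), "cx", "cy" (the principal point, pixels), "eye" and "orientation" of the camera in the world; the wrist camera has in their place "tool_from_camera" (4x4, takes a point from camera to tool coordinates, whose origin is the TCP and whose axes are the flange's). Camera axes: x right, y down, z forward; pixel columns grow to the right and rows downward; lengths in m; the calibration is good to about 2 mm. A picture is of the moment at which its call begins: read the wrist's pose just before it. camera_params takes no time and is no camera call.
- workorder.sign_off(): hands the job in, once; it reports no verdict.
The state is a dict: "time_s": time; "qpos": joint angles; "joint_velocities": joint speeds; "effort": joint torques, N m; "tool_pos": TCP position; "tool_rot": TCP orientation; "force": force on the tool from outside, world axes, zero at the start; "wrist_torque": the same for the moment, N m; "grip_width": finger opening in m.
Only numpy, scipy, OpenCV 4.12 (cv2) and the standard library are available. Lean on these libraries where they do the work, as an engineer would, in place of code of your own. Each camera call takes 0.05 s, during which the arm holds its last target.

## Working session

There is one attempt and no reset: what is moved stays moved. The work goes in short steps, Python scripts to look and compute and a tool call to move; the robot and the scene stay as the last step left them, time stands still between calls to the robot, and variables do not carry over. Pictures are saved under pics/ and viewed, and the job is handed in when it is done.

Besides the shell and the picture viewer there is one more tool, called after "Call:" as a command line: name --argument value ..., lists and objects as JSON in quotes. step_arm: Moves the arm, as the interface text tells. Its arguments: {"type":"object","properties":{"series":{"type":"array"},"squeeze":{"type":"number"}},"required":["series"]}

```bash
ls -la; mkdir -p pics; python3 - <<'E'
from cell import status, vision
import cv2,json
print(status.get_obs())
for n in ["scene","top","wrist"]:
    print(n,vision.camera_params(n))
    cv2.imwrite(f"pics/{n}0.png",vision.read_camera(n)[:,:,::-1])
E
```

```text
total 12
drwxr-xr-x  3 agent agent 4096 Dec  7 00:12 .
drwxr-xr-x 23 root  root  4096 Dec  7 00:12 ..
drwxr-xr-x  2 agent agent 4096 Dec  7 00:12 pics
{'time_s': 0.0, 'qpos': array([68.07434856, 18.43980312, -4.01580933, 83.17793807,  1.29411271,
       78.5405078 , -3.26108989]), 'joint_velocities': array([ 0.02664943, -0.04545144,  0.05716263,  0.06790168, -0.00865773,
        0.10256639,  0.0083736 ]), 'effort': array([-3.02954122e-04, -4.91285312e+01, -4.03875746e-01, -3.12535608e+01,
       -6.38591498e-02,  4.36806958e-02,  1.69615137e-04]), 'tool_pos': array([ 0.25093308, -0.59900027,  0.22942651]), 'tool_rot': array([-1.79886951e+02,  4.94218906e-03,  2.27344699e+01]), 'force': array([-0.05701562,  1.04206875, -0.4080772 ]), 'wrist_torque': array([-0.05387797, -0.0119383 , -0.00684126]), 'grip_width': 0.08688558530983655}
scene {'fovy': 43.62381776577849, 'cx': 269.44800660631194, 'cy': 204.6221958576412, 'eye': array([-0.03290554,  0.87937224,  0.71254985]), 'orientation': array([-122.60651194,   -0.66284868, -143.58535298])}
top {'fovy': 54.209945962964355, 'cx': 274.84290590526047, 'cy': 205.38652877531737, 'eye': array([0.3653914 , 0.03377819, 1.07636979]), 'orientation': array([-1.67982266e+02,  9.73905182e-02, -8.38387255e+01])}
wrist {'fovy': 63.53545669060459, 'cx': 281.8672392457829, 'cy': 209.4934867190871, 'tool_from_camera': array([[-8.13025326e-04, -9.54012385e-01, -2.99766090e-01,
         8.18303562e-02],
       [ 9.99998962e-01, -1.13220391e-03,  8.91068339e-04,
        -8.15112398e-04],
       [-1.18948657e-03, -2.99765054e-01,  9.54012315e-01,
        -1.56090515e-01],
       [ 0.00000000e+00,  0.00000000e+00,  0.00000000e+00,
         1.00000000e+00]])}
```

View pics/scene0.png

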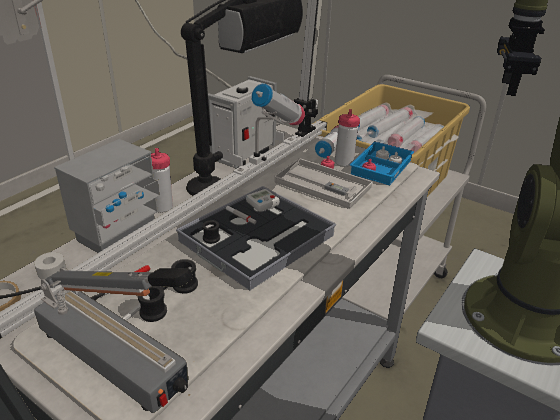

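View pics/top0.png

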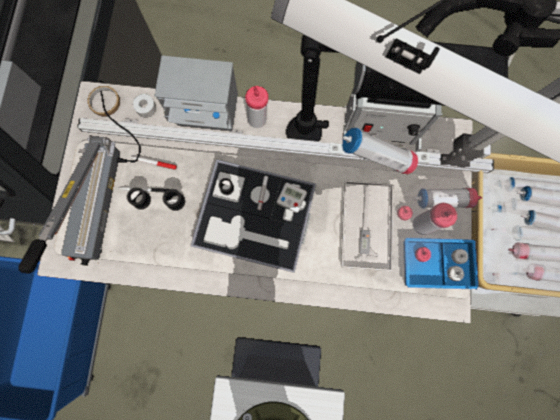

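View pics/wrist0.png

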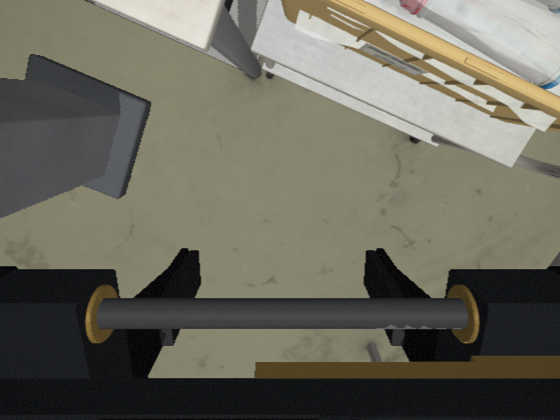

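The top view shows the case at (195–315, 160–270), the tray at (342–392, 183–268) and the canister at (436, 217). The arm crosses the upper right. Next I'll write helpers and take enlarged crops.

```bash
cat > h.py <<'E'
import numpy as np, cv2
from scipy.spatial.transform import Rotation as R
from cell import status, vision
def cam(name,obs=None):
    p=vision.camera_params(name); f=210/np.tan(np.radians(p['fovy']/2))
    if name=='wrist':
        T=np.eye(4);T[:3,:3]=R.from_euler('xyz',obs['tool_rot'],degrees=True).as_matrix();T[:3,3]=obs['tool_pos']
        T=T@p['tool_from_camera']
        return f,p['cx'],p['cy'],T[:3,3],T[:3,:3]
    return f,p['cx'],p['cy'],np.array(p['eye']),R.from_euler('xyz',p['orientation'],degrees=True).as_matrix()
def px2w(c,uv,z):
    f,cx,cy,e,M=c; uv=np.atleast_2d(np.asarray(uv,float))
    d=np.c_[(uv[:,0]-cx)/f,(uv[:,1]-cy)/f,np.ones(len(uv))]@M.T
    return e+d*((z-e[2])/d[:,2])[:,None]
def w2px(c,P):
    f,cx,cy,e,M=c; q=(np.atleast_2d(P)-e)@M
    return np.c_[cx+f*q[:,0]/q[:,2],cy+f*q[:,1]/q[:,2]]
def crop(img,x0,y0,x1,y1,s,fn):
    cv2.imwrite(fn,cv2.resize(img[y0:y1,x0:x1],None,fx=s,fy=s,interpolation=cv2.INTER_CUBIC)[:,:,::-1])
E
python3 - <<'E'
from h import *
im=cv2.imread('pics/top0.png')[:,:,::-1]
crop(im,110,150,320,275,3.8,'pics/t_case.png')
crop(im,330,160,490,300,4,'pics/t_tray.png')
im=cv2.imread('pics/scene0.png')[:,:,::-1]
crop(im,120,160,340,320,3.6,'pics/s_case.png')
c=cam('top')
px=[(221,161),(315,185),(296,272),(193,243)]
print(px2w(c,px,0.034).round(3))
print(px2w(c,[(343,184),(391,183),(391,267),(343,265)],0.018).round(3))
print(px2w(c,[(228,185),(260,192),(292,193),(364,240),(225,235)],0.03).round(3))
E
```

```text
[[ 0.69   0.215  0.034]
 [ 0.651 -0.04   0.034]
 [ 0.422 -0.012  0.034]
 [ 0.466  0.256  0.034]]
[[ 0.667 -0.115  0.018]
 [ 0.683 -0.242  0.018]
 [ 0.461 -0.253  0.018]
 [ 0.453 -0.13   0.018]]
[[ 0.628  0.188  0.03 ]
 [ 0.618  0.102  0.03 ]
 [ 0.625  0.018  0.03 ]
 [ 0.521 -0.177  0.03 ]
 [ 0.496  0.178  0.03 ]]
```

View pics/t_case.png

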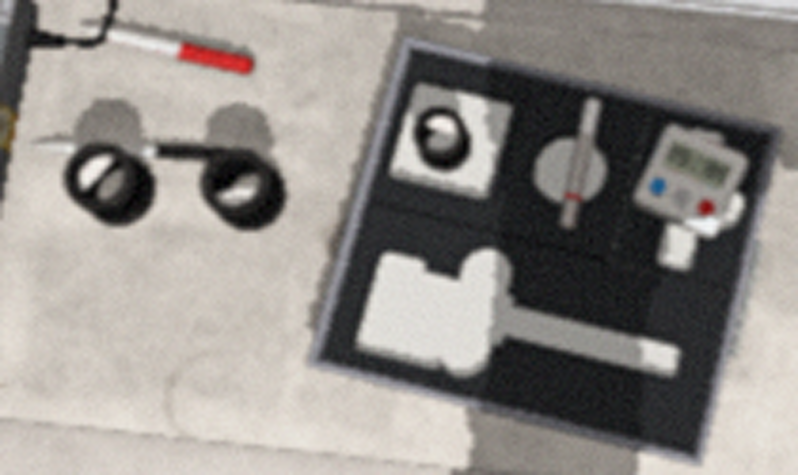

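View pics/t_tray.png

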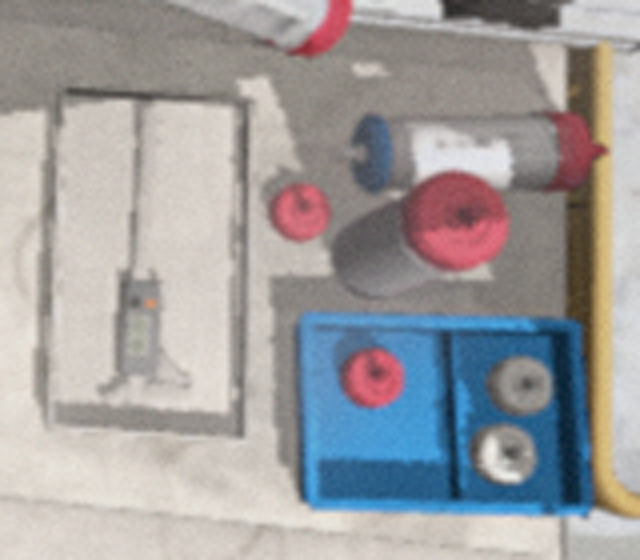

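View pics/s_case.png

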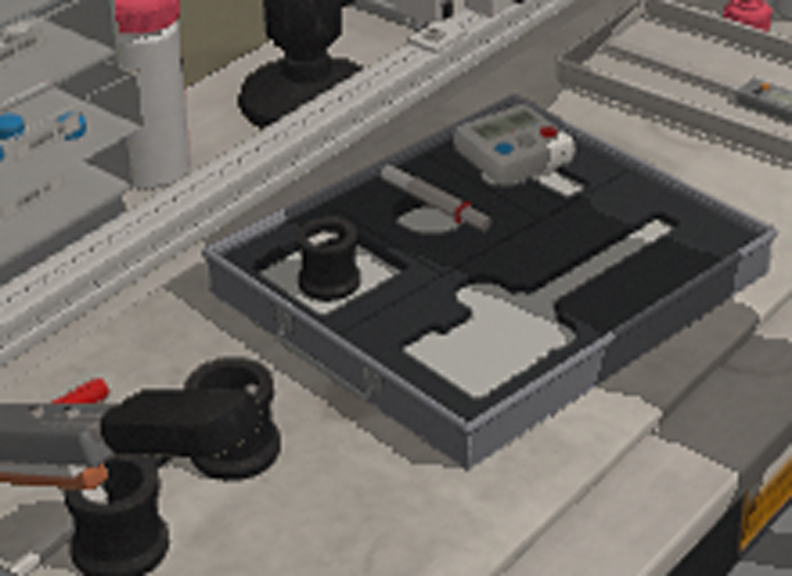

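Candidates for the loupe:
- Barrel in the square cutout, top (228, 185).
- Two bigger barrels on the bench left of the case, at about (139, 198) and (174, 199).

The one in the case is the smallest. From left to right, the inserts are timer_nest, loupe_nest and gauge_nest. The caliper lies at (364, 240), and the look-alike tips and cans on the right are not part of the job.

I'll raise the arm and move over to the tray to look.

Call:
step_arm --series '[{"z": 0.05}, {"z": 0.1, "az": -5}, {"z": 0.13, "x": 0.03, "y": 0.04, "az": -10}, {"z": 0.13, "x": 0.06, "y": 0.08, "az": -15}, {"z": 0.13, "x": 0.09, "y": 0.12, "az": -20}, {"z": 0.13, "x": 0.12, "y": 0.16, "az": -22.7}, {"z": 0.13, "x": 0.15, "y": 0.2, "az": -22.7}, {"z": 0.13, "x": 0.18, "y": 0.24, "az": -22.7}, {"z": 0.13, "x": 0.21, "y": 0.28, "az": -22.7}, {"z": 0.13, "x": 0.24, "y": 0.32, "az": -22.7}, {"z": 0.13, "x": 0.27, "y": 0.36, "az": -22.7}, {"z": 0.13, "x": 0.3, "y": 0.42, "az": -22.7}]'

```text
invalid input
```

```bash
python3 - <<'E'
from h import *
o=status.get_obs();print(o['time_s'],o['tool_pos'],o['tool_rot'],o['qpos'].round(1))
im=vision.read_camera('wrist');cv2.imwrite('pics/w1.png',im[:,:,::-1]);import pickle;pickle.dump(o,open('pics/w1.pkl','wb'))
E
```

```text
0.15 [ 0.25097786 -0.59916728  0.22974439] [-1.79918954e+02  7.52952836e-03  2.27359343e+01] [68.1 18.4 -4.  83.2  1.3 78.5 -3.3]
```

View pics/w1.png

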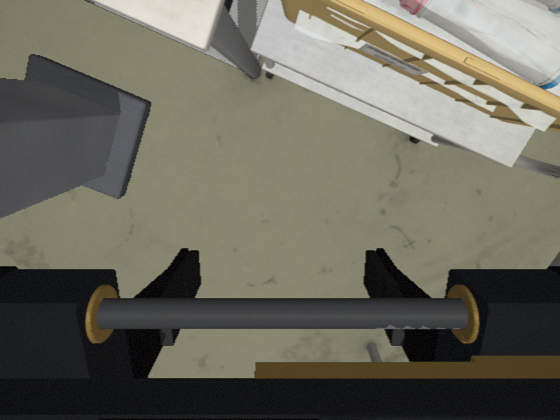

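Call:
step_arm --series '[{"ax": 0, "ay": 0, "az": 0, "x": 0, "y": 0, "z": 0.05, "claw": 100}, {"ax": 0, "ay": 0, "az": -5, "x": 0, "y": 0, "z": 0.1, "claw": 100}, {"ax": 0, "ay": 0, "az": -10, "x": 0.03, "y": 0.04, "z": 0.13, "claw": 100}, {"ax": 0, "ay": 0, "az": -15, "x": 0.06, "y": 0.08, "z": 0.13, "claw": 100}, {"ax": 0, "ay": 0, "az": -20, "x": 0.09, "y": 0.12, "z": 0.13, "claw": 100}, {"ax": 0, "ay": 0, "az": -22.7, "x": 0.12, "y": 0.16, "z": 0.13, "claw": 100}, {"ax": 0, "ay": 0, "az": -22.7, "x": 0.15, "y": 0.2, "z": 0.13, "claw": 100}, {"ax": 0, "ay": 0, "az": -22.7, "x": 0.18, "y": 0.24, "z": 0.13, "claw": 100}, {"ax": 0, "ay": 0, "az": -22.7, "x": 0.21, "y": 0.28, "z": 0.13, "claw": 100}, {"ax": 0, "ay": 0, "az": -22.7, "x": 0.24, "y": 0.32, "z": 0.13, "claw": 100}, {"ax": 0, "ay": 0, "az": -22.7, "x": 0.27, "y": 0.36, "z": 0.13, "claw": 100}, {"ax": 0, "ay": 0, "az": -22.7, "x": 0.29, "y": 0.4, "z": 0.13, "claw": 100}]'

```text
time_s: 1.4
tool_pos: [0.5413, -0.1997, 0.3602]
tool_rot: [180.0, 0.0, 0.0]
force: [0.5, -0.7, -0.8]
grip_width: 0.0869
```

```bash
cat >> h.py <<'E'
import pickle
def snap(n):
    o=status.get_obs(); im=vision.read_camera('wrist'); cv2.imwrite(f'pics/{n}.png',im[:,:,::-1]); pickle.dump(o,open(f'pics/{n}.pkl','wb'))
    print('t',round(o['time_s'],2),'pos',o['tool_pos'].round(4),'rot',o['tool_rot'].round(2),'q',o['qpos'].round(0),'F',o['force'].round(1),'w',round(o['grip_width'],4))
def load(n): return cv2.imread(f'pics/{n}.png')[:,:,::-1], cam('wrist',pickle.load(open(f'pics/{n}.pkl','rb')))
E
python3 -c "
from h import *
snap('w2')"
```

```text
t 1.4 pos [ 0.5413 -0.1997  0.3602] rot [1.7999e+02 0.0000e+00 1.0000e-02] q [ 36.   9. -21.  81.   3.  91. -75.] F [ 0.5 -0.7 -0.8] w 0.0869
```

View pics/w2.png

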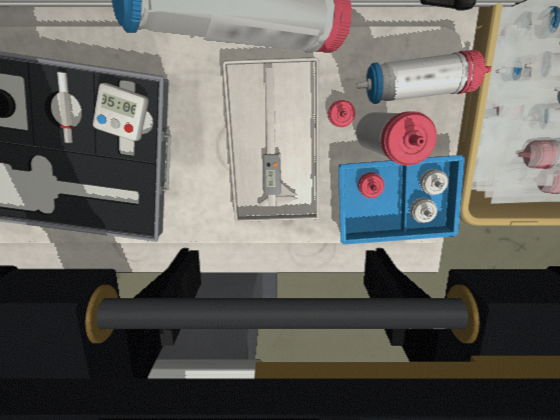

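```bash
python3 - <<'E'
from h import *
im,c=load('w2')
crop(im,215,50,330,230,3.3,'pics/w2a.png')
crop(im,0,50,175,245,3,'pics/w2b.png')
E
```

```text
(no output)
```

View pics/w2a.png

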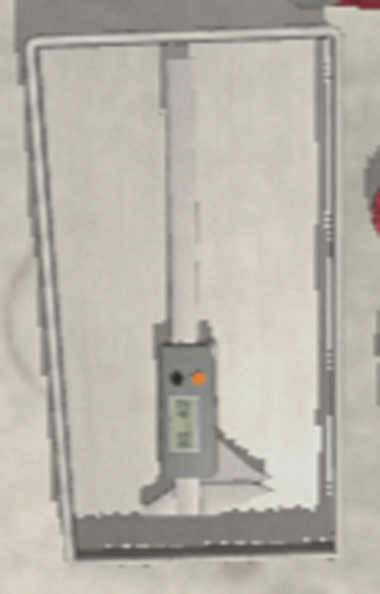

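View pics/w2b.png

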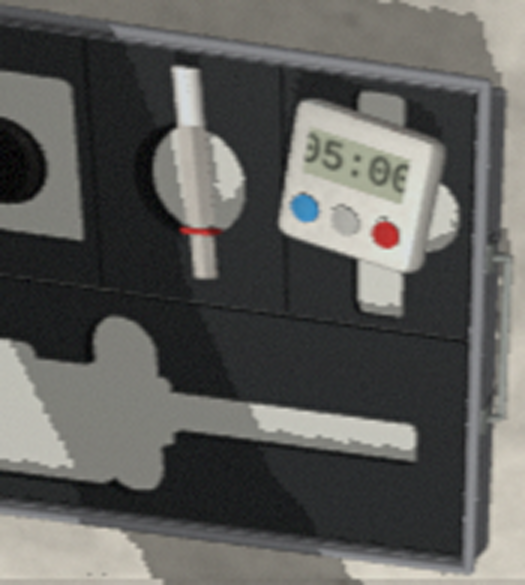

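```bash
python3 - <<'E'
from h import *
im,c=load('w2')
P=np.array([(163,343),(215,343),(216,477),(162,474)])/3.3+[215,50]
W=px2w(c,P,0.013);print(W.round(4))
cen=W.mean(0); top=(W[0]+W[1])/2; bot=(W[2]+W[3])/2
d=bot-top; print('len',np.linalg.norm(d),'wid',np.linalg.norm(W[0]-W[1]))
b=np.array([(183,55),(188,340)])/3.3+[215,50]; B=px2w(c,b,0.009);print(B.round(4)); bd=B[0]-B[1];print(np.degrees(np.arctan2(bd[1],bd[0])))
d=d/np.linalg.norm(d);print('yaw dir disp',np.degrees(np.arctan2(d[1],d[0])), 'point',(cen-d*0.013).round(4))
t=np.array([(32,42),(335,33),(338,553),(72,555)])/3.3+[215,50];print(px2w(c,t,0.018).round(4))
# canister
print(px2w(c,[(413,139)],0.17),px2w(c,[(388,133)],0.0))
E
```

```text
[[ 0.5512 -0.174   0.013 ]
 [ 0.5512 -0.1973  0.013 ]
 [ 0.4891 -0.1977  0.013 ]
 [ 0.4905 -0.1726  0.013 ]]
len 0.0613808104482377 wid 0.023310400944377925
[[ 0.6711 -0.1842  0.009 ]
 [ 0.552  -0.1851  0.009 ]]
0.47034230900081553
yaw dir disp 179.48143918706876 point [ 0.5335 -0.1855  0.013 ]
[[ 0.6752 -0.1225  0.018 ]
 [ 0.6786 -0.2468  0.018 ]
 [ 0.4534 -0.255   0.018 ]
 [ 0.4526 -0.1299  0.018 ]]
[[ 0.58841883 -0.3315228   0.17      ]] [[ 0.58030793 -0.35814751  0.        ]]
```

Call:
step_arm --series '[{"ax": 0, "ay": 0, "az": 8, "x": 0, "y": 0.03, "z": 0, "claw": 100}, {"ax": 0, "ay": 0, "az": 16, "x": 0, "y": 0.06, "z": 0, "claw": 100}, {"ax": 0, "ay": 0, "az": 24, "x": 0, "y": 0.09, "z": 0, "claw": 100}, {"ax": 0, "ay": 0, "az": 32, "x": 0, "y": 0.12, "z": 0, "claw": 100}, {"ax": 0, "ay": 0, "az": 40, "x": 0, "y": 0.15, "z": 0, "claw": 100}, {"ax": 0, "ay": 0, "az": 48, "x": 0, "y": 0.18, "z": 0, "claw": 100}, {"ax": 0, "ay": 0, "az": 56, "x": 0, "y": 0.21, "z": 0, "claw": 100}, {"ax": 0, "ay": 0, "az": 64, "x": 0, "y": 0.24, "z": 0, "claw": 100}, {"ax": 0, "ay": 0, "az": 72, "x": 0, "y": 0.27, "z": 0, "claw": 100}, {"ax": 0, "ay": 0, "az": 80, "x": 0, "y": 0.3, "z": 0, "claw": 100}, {"ax": 0, "ay": 0, "az": 81, "x": 0.01, "y": 0.3, "z": -0.02, "claw": 100}, {"ax": 0, "ay": 0, "az": 81, "x": 0.01, "y": 0.3, "z": -0.02, "claw": 100}]'

```text
time_s: 2.65
tool_pos: [0.5496, 0.099, 0.3382]
tool_rot: [-179.8, 0.1, 81.1]
force: [0.1, -1.4, -0.5]
grip_width: 0.087
```

```bash
python3 -c "
from h import *
snap('w3')"
```

```text
t 2.65 pos [0.5496 0.099  0.3382] rot [-1.7978e+02  7.0000e-02  8.1130e+01] q [ 22.   8. -39.  85.   5.  89. -26.] F [ 0.1 -1.4 -0.5] w 0.087
```

View pics/w3.png

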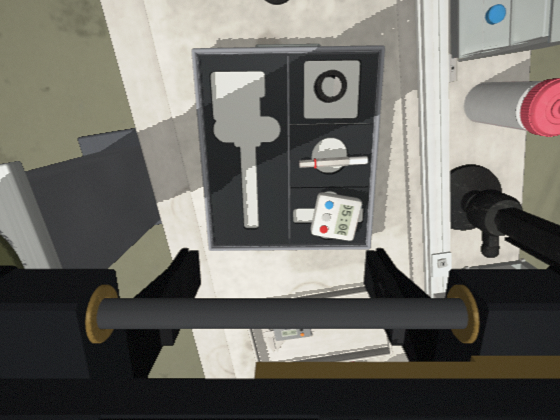

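```bash
python3 - <<'E'
from h import *
im,c=load('w3')
crop(im,185,40,395,255,3.6,'pics/w3a.png')
E
```

```text
(no output)
```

View pics/w3a.png

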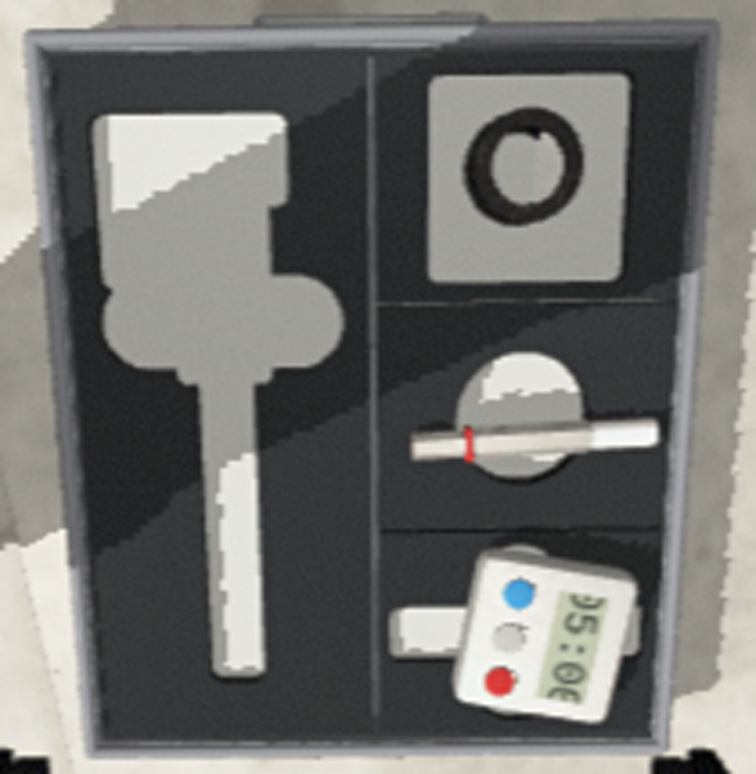

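```bash
python3 - <<'E'
from h import *
im,c=load('w3')
def w(p,z): return px2w(c,np.array(p,float)/3.6+[185,40]-0.36,z)
def ang(a,b): d=b-a; return round(np.degrees(np.arctan2(d[1],d[0])),2), round(1000*np.linalg.norm(d),1)
case=w([(28,35),(718,25),(662,750),(92,755)],.034);print('case',case.round(4)); print(ang(case[3],case[0]),ang(case[2],case[1]),ang(case[0],case[1]),ang(case[3],case[2]))
sc=w([(103,322),(345,322),(224,275),(224,369)],.028);print('scoop',sc.round(4),sc.mean(0).round(4),ang(sc[0],sc[1]),ang(sc[3],sc[2]))
b=w([(227,400),(240,670),(240,675)],.028);print('beam',b.round(4),ang(b[1],b[0]))
s=b[2]; n=sc.mean(0); print('scoop->beam end',ang(s,n))
t=w([(429,75),(631,75),(621,282),(428,282)],.028);print('timernest',t.mean(0).round(4),ang(t[3],t[0]),ang(t[2],t[1]),ang(t[0],t[1]),ang(t[3],t[2]))
l=w([(520,352),(520,480),(457,415),(583,415)],.028);print('loupenest',l.mean(0).round(4),ang(l[1],l[0]),ang(l[2],l[3]))
g=w([(390,632),(638,630),(517,545),(517,716),(430,607),(430,657)],.028);print('gaugenest',g.round(4),((g[0]+g[1])/2).round(4),((g[2]+g[3])/2).round(4),ang(g[0],g[1]),ang(g[3],g[2]),ang(g[5],g[4]))
T=w([(480,550),(637,578),(604,722),(455,695)],.047);print('timer',T.mean(0).round(4),ang(T[0],T[1]),ang(T[1],T[2]),ang(T[3],T[0]),ang(T[3],T[2]))
G=w([(411,446),(659,432)],.0335);print('gauge',G.mean(0).round(4),ang(G[0],G[1]))
L=w([(524,166)],.018+.037);print('loupe',L, ang(*w([(464,166),(583,166)],.055)))
E
```

```text
case [[ 0.4604  0.2602  0.034 ]
 [ 0.6951  0.2265  0.034 ]
 [ 0.6548 -0.0409  0.034 ]
 [ 0.4233 -0.0072  0.034 ]]
(np.float64(82.1), np.float64(270.0)) (np.float64(81.43), np.float64(270.4)) (np.float64(-8.19), np.float64(237.0)) (np.float64(-8.28), np.float64(233.8))
scoop [[0.4639 0.1617 0.028 ]
 [0.5531 0.1477 0.028 ]
 [0.5117 0.1713 0.028 ]
 [0.5053 0.1377 0.028 ]] [0.5085 0.1546 0.028 ] (np.float64(-8.9), np.float64(90.2)) (np.float64(79.3), np.float64(34.2))
beam [[0.5043 0.1261 0.028 ]
 [0.4893 0.0179 0.028 ]
 [0.4889 0.0158 0.028 ]] (np.float64(82.11), np.float64(109.2))
scoop->beam end (np.float64(81.96), np.float64(140.2))
timernest [0.6256 0.1865 0.028 ] (np.float64(81.9), np.float64(70.3)) (np.float64(82.05), np.float64(70.3)) (np.float64(-8.94), np.float64(71.0)) (np.float64(-8.91), np.float64(71.1))
loupenest [0.6135 0.1029 0.028 ] (np.float64(83.48), np.float64(48.7)) (np.float64(-8.89), np.float64(48.0))
gaugenest [[ 0.552   0.0246  0.028 ]
 [ 0.6506  0.0101  0.028 ]
 [ 0.6066  0.0527  0.028 ]
 [ 0.5983 -0.0195  0.028 ]
 [ 0.5693  0.0326  0.028 ]
 [ 0.5664  0.0116  0.028 ]] [0.6013 0.0174 0.028 ] [0.6024 0.0166 0.028 ] (np.float64(-8.37), np.float64(99.7)) (np.float64(83.44), np.float64(72.6)) (np.float64(82.21), np.float64(21.2))
timer [0.6108 0.0196 0.047 ] (np.float64(-19.25), np.float64(61.1)) (np.float64(-107.41), np.float64(59.8)) (np.float64(73.4), np.float64(59.3)) (np.float64(-19.79), np.float64(60.2))
gauge [0.6174 0.0943 0.0335] (np.float64(-5.63), np.float64(93.8))
loupe [[0.6214182  0.19110874 0.055     ]] (np.float64(-8.93), np.float64(40.2))
```

Nest sizes measured from this view (case yaw about −8.3°):

| Feature | Measured (mm) | Given (mm) |
|---|---|---|
| Scoop | 90.2 × 34.2 | 90 × 34 |
| Timer nest | 70–71 | 72 |
| Gauge slot | 99.7 × 21 | 101 × 23 |
| Loupe | 40 | 39 |

These agree with the description, so next is the caliper at tool yaw 180.

Call:
step_arm --series '[{"ax": 0, "ay": 0, "az": 8.25, "x": 0, "y": -0.025, "z": 0, "claw": 60}, {"ax": 0, "ay": 0, "az": 16.5, "x": 0, "y": -0.05, "z": 0, "claw": 60}, {"ax": 0, "ay": 0, "az": 24.75, "x": 0, "y": -0.075, "z": 0, "claw": 60}, {"ax": 0, "ay": 0, "az": 33, "x": 0, "y": -0.1, "z": 0, "claw": 60}, {"ax": 0, "ay": 0, "az": 41.25, "x": 0, "y": -0.125, "z": 0, "claw": 60}, {"ax": 0, "ay": 0, "az": 49.5, "x": 0, "y": -0.15, "z": 0, "claw": 60}, {"ax": 0, "ay": 0, "az": 57.75, "x": -0.005, "y": -0.175, "z": 0, "claw": 60}, {"ax": 0, "ay": 0, "az": 66, "x": -0.01, "y": -0.2, "z": 0, "claw": 60}, {"ax": 0, "ay": 0, "az": 74.25, "x": -0.016, "y": -0.225, "z": -0.02, "claw": 60}, {"ax": 0, "ay": 0, "az": 82.5, "x": -0.016, "y": -0.25, "z": -0.04, "claw": 60}, {"ax": 0, "ay": 0, "az": 90.75, "x": -0.016, "y": -0.275, "z": -0.06, "claw": 60}, {"ax": 0, "ay": 0, "az": 98.9, "x": -0.016, "y": -0.285, "z": -0.1, "claw": 60}]'

```text
time_s: 3.9
tool_pos: [0.5348, -0.1916, 0.2429]
tool_rot: [-179.8, 0.3, 179.9]
force: [0.6, -0.1, 0.3]
grip_width: 0.0522
```

```bash
python3 -c "
from h import *
snap('w4')"
```

```text
t 3.9 pos [ 0.5348 -0.1916  0.2429] rot [-179.77    0.29  179.86] q [ 46.  10. -33.  93.   6.  78. 102.] F [ 0.6 -0.1  0.3] w 0.0522
```

View pics/w4.png

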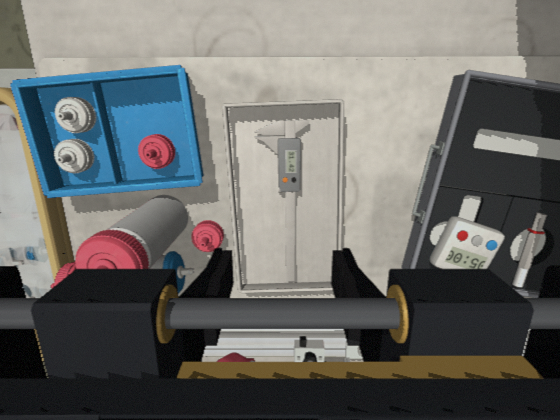

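```bash
python3 - <<'E'
from h import *
im,c=load('w4')
crop(im,215,95,355,295,3,'pics/w4a.png')
E
```

```text
(no output)
```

View pics/w4a.png

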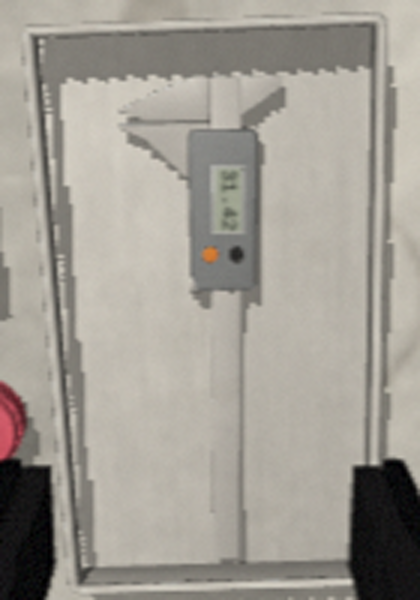

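```bash
python3 - <<'E'
from h import *
im,c=load('w4')
def w(p,z): return px2w(c,np.array(p,float)/3+[215,95]-.33,z)
def ang(a,b): d=b-a; return round(np.degrees(np.arctan2(d[1],d[0])),2), round(1000*np.linalg.norm(d),1)
D=w([(190,130),(256,130),(258,289),(193,289)],.013)
m1=(D[0]+D[1])/2;m2=(D[2]+D[3])/2;d=(m1-m2)/np.linalg.norm(m1-m2)
print(D.round(4),ang(m2,m1),ang(D[0],D[1]),'pt',(m2+d*.018).round(4))
b=w([(227,290),(228,560),(226,78)],.0095);print('beam',b.round(4),ang(b[1],b[0]))
print('end-based pt',(w([(228,562)],.0085)+d*.137).round(4), (w([(226,76)],.0085)-d*.063).round(4))
E
```

```text
[[ 0.4895 -0.1968  0.013 ]
 [ 0.4896 -0.1722  0.013 ]
 [ 0.5507 -0.1706  0.013 ]
 [ 0.5507 -0.196   0.013 ]] (np.float64(-178.9), np.float64(61.2)) (np.float64(89.84), np.float64(24.6)) pt [ 0.5327 -0.1837  0.013 ]
beam [[ 0.552  -0.1827  0.0095]
 [ 0.672  -0.1817  0.0095]
 [ 0.471  -0.1834  0.0095]] (np.float64(-179.54), np.float64(120.0))
end-based pt [[ 0.5366 -0.1843  0.0085]] [[ 0.5333 -0.1822  0.0085]]
```

Call:
step_arm --series '[{"ax": 0, "ay": 0, "az": 0.5, "x": -0.002, "y": 0.0005, "z": -0.04, "claw": 60}, {"ax": 0, "ay": 0, "az": 0.5, "x": -0.002, "y": 0.0005, "z": -0.08, "claw": 60}, {"ax": 0, "ay": 0, "az": 0.5, "x": -0.002, "y": 0.0005, "z": -0.12, "claw": 60}, {"ax": 0, "ay": 0, "az": 0.5, "x": -0.002, "y": 0.0005, "z": -0.16, "claw": 60}, {"ax": 0, "ay": 0, "az": 0.5, "x": -0.002, "y": 0.0005, "z": -0.19, "claw": 60}, {"ax": 0, "ay": 0, "az": 0.5, "x": -0.002, "y": 0.0005, "z": -0.21, "claw": 60}, {"ax": 0, "ay": 0, "az": 0.5, "x": -0.002, "y": 0.0005, "z": -0.21, "claw": 60}, {"ax": 0, "ay": 0, "az": 0.5, "x": -0.002, "y": 0.0005, "z": -0.21, "claw": 60}, {"ax": 0, "ay": 0, "az": 0.5, "x": -0.002, "y": 0.0005, "z": -0.21, "claw": 60}]'

```text
time_s: 4.85
tool_pos: [0.5337, -0.1864, 0.0327]
tool_rot: [-179.9, 0.2, -179.6]
force: [-0.6, 0.0, 0.4]
grip_width: 0.0522
```

```bash
python3 -c "
from h import *
snap('w5')"
```

```text
t 4.85 pos [ 0.5337 -0.1864  0.0327] rot [-1.7993e+02  1.6000e-01 -1.7965e+02] q [ 43.  21. -31. 106.  13.  55.  97.] F [-0.6  0.   0.4] w 0.0522
```

View pics/w5.png

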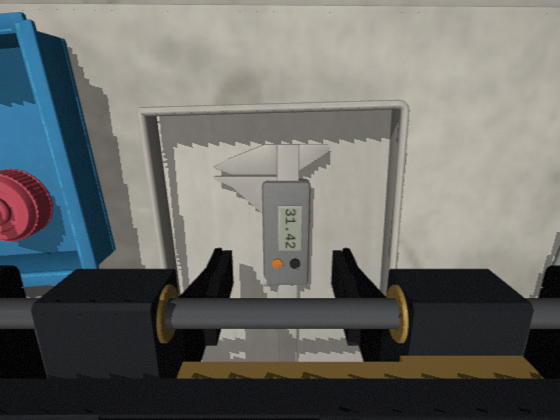

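Call:
step_arm --series '[{"ax": 0, "ay": 0, "az": 0, "x": 0, "y": 0.001, "z": -0.01, "claw": 60}, {"ax": 0, "ay": 0, "az": 0, "x": 0, "y": 0.001, "z": -0.017, "claw": 60}, {"ax": 0, "ay": 0, "az": 0, "x": 0, "y": 0.001, "z": -0.02, "claw": 60}, {"ax": 0, "ay": 0, "az": 0, "x": 0, "y": 0.001, "z": -0.02, "claw": 60}, {"ax": 0, "ay": 0, "az": 0, "x": 0, "y": 0.001, "z": -0.02, "claw": 60}]'

```text
time_s: 5.4
tool_pos: [0.5322, -0.1845, 0.0103]
tool_rot: [180.0, -0.0, -179.6]
force: [-1.1, 1.3, 0.4]
grip_width: 0.0526
```

Call:
step_arm --series '[{"ax": 0, "ay": 0, "az": 0, "x": 0, "y": 0, "z": 0.001, "claw": 40}, {"ax": 0, "ay": 0, "az": 0, "x": 0, "y": 0, "z": 0.001, "claw": 20}, {"ax": 0, "ay": 0, "az": 0, "x": 0, "y": 0, "z": 0.001, "claw": 10}, {"ax": 0, "ay": 0, "az": 0, "x": 0, "y": 0, "z": 0.001, "claw": 10}, {"ax": 0, "ay": 0, "az": 0, "x": 0, "y": 0, "z": 0.001, "claw": 10}, {"ax": 0, "ay": 0, "az": 0, "x": 0, "y": 0, "z": 0.001, "claw": 10}, {"ax": 0, "ay": 0, "az": 0, "x": 0, "y": 0, "z": 0.001, "claw": 10}]' --squeeze 25

```text
time_s: 6.1
tool_pos: [0.5323, -0.1847, 0.0116]
tool_rot: [180.0, 0.0, -179.6]
force: [-0.2, -0.5, -0.5]
grip_width: 0.0256
```

Call:
step_arm --series '[{"ax": 0, "ay": 0, "az": 0, "x": 0, "y": 0, "z": 0.02, "claw": 10}, {"ax": 0, "ay": 0, "az": 0, "x": 0, "y": 0, "z": 0.06, "claw": 10}, {"ax": 0, "ay": 0, "az": 0, "x": 0, "y": 0, "z": 0.11, "claw": 10}, {"ax": 0, "ay": 0, "az": -5, "x": 0, "y": 0.03, "z": 0.16, "claw": 10}, {"ax": 0, "ay": 0, "az": -12, "x": 0, "y": 0.06, "z": 0.2, "claw": 10}, {"ax": 0, "ay": 0, "az": -20, "x": 0, "y": 0.1, "z": 0.2, "claw": 10}, {"ax": 0, "ay": 0, "az": -28, "x": 0, "y": 0.14, "z": 0.2, "claw": 10}, {"ax": 0, "ay": 0, "az": -36, "x": 0, "y": 0.18, "z": 0.2, "claw": 10}, {"ax": 0, "ay": 0, "az": -44, "x": -0.005, "y": 0.22, "z": 0.2, "claw": 10}, {"ax": 0, "ay": 0, "az": -52, "x": -0.01, "y": 0.26, "z": 0.2, "claw": 10}, {"ax": 0, "ay": 0, "az": -60, "x": -0.02, "y": 0.3, "z": 0.2, "claw": 10}, {"ax": 0, "ay": 0, "az": -68, "x": -0.0245, "y": 0.338, "z": 0.2, "claw": 10}]'

```text
time_s: 7.3
tool_pos: [0.5066, 0.1549, 0.2114]
tool_rot: [-180.0, 0.0, 112.2]
force: [0.9, -0.1, -1.6]
grip_width: 0.0259
```

Call:
step_arm --series '[{"ax": 0, "ay": 0, "az": -8, "x": 0, "y": 0, "z": 0, "claw": 10}, {"ax": 0, "ay": 0, "az": -16, "x": 0, "y": 0, "z": -0.04, "claw": 10}, {"ax": 0, "ay": 0, "az": -24, "x": 0, "y": 0, "z": -0.08, "claw": 10}, {"ax": 0, "ay": 0, "az": -30.6, "x": 0, "y": 0, "z": -0.12, "claw": 10}, {"ax": 0, "ay": 0, "az": -30.6, "x": 0, "y": 0, "z": -0.15, "claw": 10}, {"ax": 0, "ay": 0, "az": -30.6, "x": 0, "y": 0, "z": -0.15, "claw": 10}, {"ax": 0, "ay": 0, "az": -30.6, "x": 0, "y": 0, "z": -0.15, "claw": 10}]'

```text
time_s: 8.0
tool_pos: [0.5077, 0.1533, 0.0618]
tool_rot: [-180.0, -0.0, 81.9]
force: [0.8, 0.1, -0.0]
grip_width: 0.0256
```

```bash
python3 -c "
from h import *
snap('w6')
crop(vision.read_camera('scene'),120,140,380,300,3,'pics/s6.png')"
```

```text
t 8.0 pos [0.5077 0.1533 0.0618] rot [-1.7996e+02 -1.0000e-02  8.1930e+01] q [ 14.  16. -38. 110.  12.  58. -37.] F [ 0.8  0.1 -0. ] w 0.0256
```

View pics/w6.png

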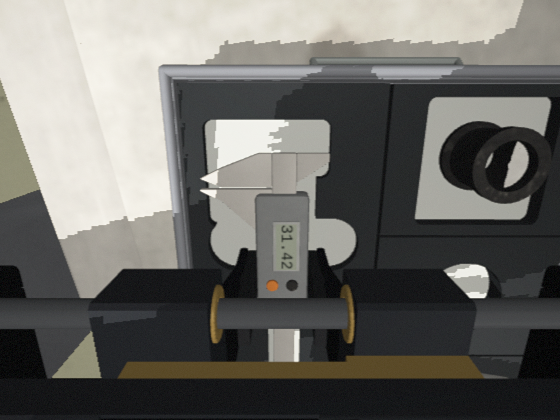

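View pics/s6.png

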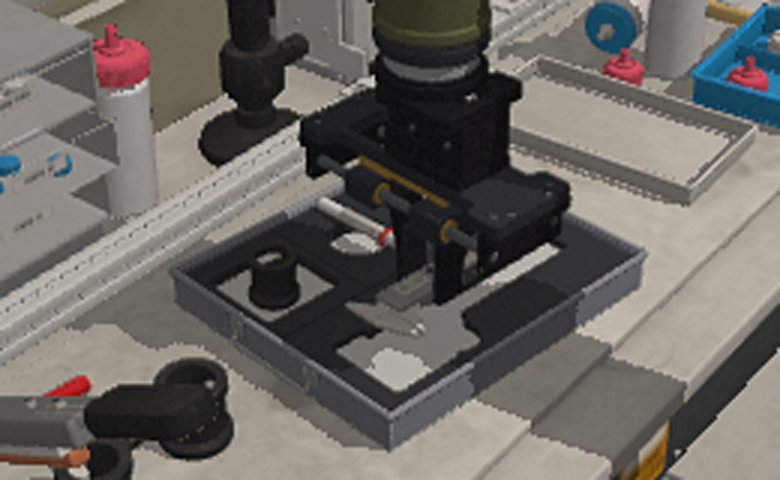

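```bash
python3 - <<'E'
from h import *
im,c=load('w6')
n=np.array([.5085,.1546]); a=np.radians(81.8); Y=np.array([np.cos(a),np.sin(a)]); X=np.array([np.sin(a),-np.cos(a)])
def loc(p,z):
    W=px2w(c,p,z)[:,:2]-n; return np.c_[W@X,W@Y].round(4)
print('caliper: longtip, endL,endR, shorttip, disp top L/R', loc([(201,183),(272,153),(297,152),(330,155)],.0595).tolist(), loc([(258,194),(308,194)],.063).tolist())
print('nest: left edge, top, right, scoop L,R', loc([(206,180),(265,120),(330,145),(210,240),(357,240)],.028).tolist())
E
```

```text
caliper: longtip, endL,endR, shorttip, disp top L/R [[-0.0405, 0.0448], [-0.0064, 0.0591], [0.0052, 0.0596], [0.0206, 0.0582]] [[-0.0131, 0.0403], [0.0105, 0.0404]]
nest: left edge, top, right, scoop L,R [[-0.0452, 0.0392], [-0.011, 0.0725], [0.0248, 0.0591], [-0.0452, 0.0022], [0.0436, 0.0024]]
```

```bash
python3 - <<'E'
from h import *
n=np.array([.5085,.1546]); a=np.radians(81.8); Y=np.array([np.cos(a),np.sin(a)]); X=np.array([np.sin(a),-np.cos(a)])
im,c=load('w3')
p=np.array([(190,113),(240,675),(93,200),(288,160),(224,277),(224,368)])/3.6+[185,40]-.36
W=px2w(c,p,.028)[:,:2]-n; print(np.c_[W@X,W@Y].round(4))
im,c=load('w6')
crop(im,160,100,380,300,3.6,'pics/w6a.png')
E
```

```text
[[-0.0089  0.0726]
 [ 0.0004 -0.1402]
 [-0.0455  0.0438]
 [ 0.0255  0.0565]
 [ 0.0007  0.0163]
 [-0.0007 -0.0168]]
```

View pics/w6a.png

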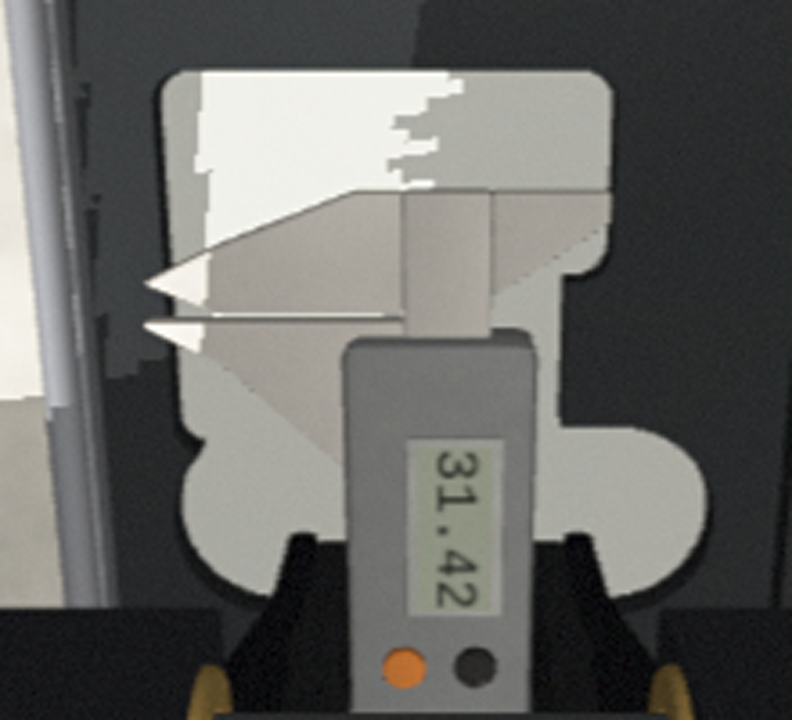

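Call:
step_arm --series '[{"ax": 0, "ay": 0, "az": 0, "x": 0.0007, "y": 0.005, "z": 0, "claw": 10}, {"ax": 0, "ay": 0, "az": 0, "x": 0.0007, "y": 0.005, "z": 0, "claw": 10}, {"ax": 0, "ay": 0, "az": 0, "x": 0.0007, "y": 0.005, "z": -0.01, "claw": 10}, {"ax": 0, "ay": 0, "az": 0, "x": 0.0007, "y": 0.005, "z": -0.018, "claw": 10}, {"ax": 0, "ay": 0, "az": 0, "x": 0.0007, "y": 0.005, "z": -0.024, "claw": 10}, {"ax": 0, "ay": 0, "az": 0, "x": 0.0007, "y": 0.005, "z": -0.028, "claw": 10}, {"ax": 0, "ay": 0, "az": 0, "x": 0.0007, "y": 0.005, "z": -0.028, "claw": 10}, {"ax": 0, "ay": 0, "az": 0, "x": 0.0007, "y": 0.005, "z": -0.028, "claw": 10}]'

```text
time_s: 8.9
tool_pos: [0.5085, 0.1581, 0.0335]
tool_rot: [-180.0, -0.0, 81.9]
force: [0.2, 1.3, -0.9]
grip_width: 0.0255
```

```bash
python3 -c "
from h import *
snap('w7')"
```

```text
t 8.9 pos [0.5085 0.1581 0.0335] rot [-179.99   -0.     81.9 ] q [ 13.  19. -38. 111.  14.  55. -39.] F [ 0.2  1.3 -0.9] w 0.0255
```

View pics/w7.png

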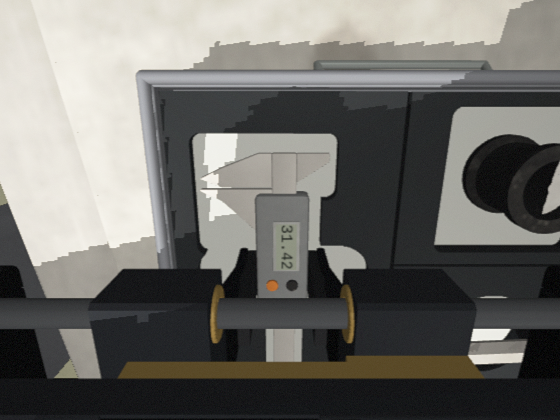

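Call:
step_arm --series '[{"ax": 0, "ay": 0, "az": 0, "x": 0, "y": 0, "z": -0.002, "claw": 10}, {"ax": 0, "ay": 0, "az": 0, "x": 0, "y": 0, "z": -0.002, "claw": 10}, {"ax": 0, "ay": 0, "az": 0, "x": 0, "y": 0, "z": -0.002, "claw": 10}]'

```text
time_s: 9.25
tool_pos: [0.5086, 0.158, 0.0317]
tool_rot: [180.0, 0.0, 81.9]
force: [-0.1, 0.2, -1.3]
grip_width: 0.0256
```

Call:
step_arm --series '[{"ax": 0, "ay": 0, "az": 0, "x": 0, "y": 0, "z": 0, "claw": 30}, {"ax": 0, "ay": 0, "az": 0, "x": 0, "y": 0, "z": 0, "claw": 42}, {"ax": 0, "ay": 0, "az": 0, "x": 0, "y": 0, "z": 0, "claw": 48}, {"ax": 0, "ay": 0, "az": 0, "x": 0, "y": 0, "z": 0, "claw": 48}, {"ax": 0, "ay": 0, "az": 0, "x": 0, "y": 0, "z": 0.03, "claw": 48}, {"ax": 0, "ay": 0, "az": 0, "x": 0, "y": 0, "z": 0.08, "claw": 60}, {"ax": 0, "ay": 0, "az": 0, "x": 0.02, "y": -0.02, "z": 0.13, "claw": 100}, {"ax": 0, "ay": 0, "az": 0, "x": 0.04, "y": -0.06, "z": 0.18, "claw": 100}, {"ax": 0, "ay": 0, "az": 0, "x": 0.06, "y": -0.09, "z": 0.2, "claw": 100}, {"ax": 0, "ay": 0, "az": 0, "x": 0.06, "y": -0.09, "z": 0.2, "claw": 100}, {"ax": 0, "ay": 0, "az": 0, "x": 0.06, "y": -0.09, "z": 0.2, "claw": 100}]'

```text
time_s: 10.35
tool_pos: [0.5702, 0.0657, 0.2329]
tool_rot: [179.8, -0.0, 81.6]
force: [0.1, 0.9, -1.2]
grip_width: 0.0813
```

```bash
python3 -c "
from h import *
snap('w8')"
```

```text
t 10.35 pos [0.5702 0.0657 0.2329] rot [ 1.7983e+02 -1.0000e-02  8.1630e+01] q [ 22.  12. -36.  93.   7.  77. -23.] F [ 0.1  0.9 -1.2] w 0.0813
```

View pics/w8.png

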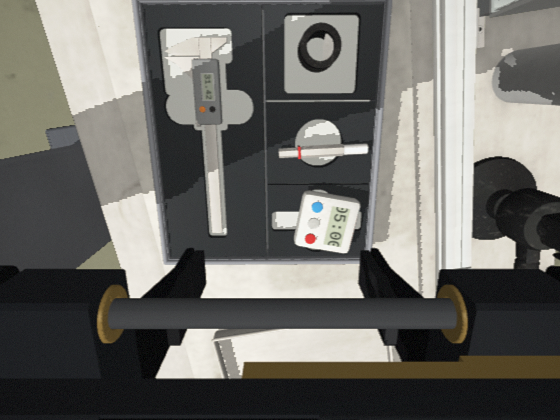

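The caliper sits inside its cutout, with its display at about (208, 93). Next is the loupe, at (320, 46) in this view, which goes to the tray for now.

```bash
cat > m.py <<'E'
from h import *
def ang(a,b): d=b-a; return round(np.degrees(np.arctan2(d[1],d[0])),2), round(1000*np.linalg.norm(d),1)
def blob(im,c,x0,y0,x1,y1,mask,z,name,fn=None):
    m=mask(im[y0:y1,x0:x1].astype(int)).astype(np.uint8)*255
    cs,_=cv2.findContours(m,cv2.RETR_EXTERNAL,cv2.CHAIN_APPROX_NONE); k=max(cs,key=cv2.contourArea)[:,0]+[x0,y0]
    W=px2w(c,k,z)
    r=cv2.minAreaRect((W[:,:2]*1000).astype(np.float32))
    print(name,'ctr',np.round(r[0],1),'size',np.round(r[1],1),'ang',round(r[2],1))
    return W
E
python3 - <<'E'
from m import *
im,c=load('w8')
dark=lambda a:a.max(2)<75
W=blob(im,c,290,17,352,75,dark,.055,'loupe')
white=lambda a:a.min(2)>150
crop(im,260,5,380,255,2.4,'pics/w8a.png')
E
```

```text
loupe ctr [621.5 189.5] size [40.8 35.8] ang 47.5
```

View pics/w8a.png

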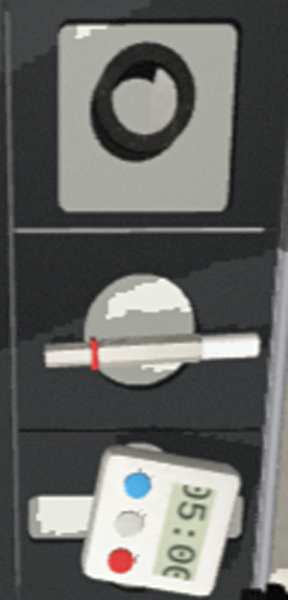

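```bash
python3 - <<'E'
from m import *
im,c=load('w8')
def w(p,z): return px2w(c,np.array(p,float)/2.4+[260,5]-.3,z)
L=w([(145.5,97),(95,97),(196,97)],.055);print('loupe',L[0].round(4),ang(L[1],L[2]))
T=w([(113,445),(241,466),(212,597),(82,576)],.0465);print('timer',T.mean(0).round(4),ang(T[0],T[1]),ang(T[2],T[1]),ang(T[3],T[0]),ang(T[3],T[2]))
G=w([(44,356),(260,345)],.0335);print('gauge',G.mean(0).round(4),ang(G[0],G[1]))
t=w([(59,25),(239,22),(226,212),(59,210)],.028);print('tn',t.mean(0).round(4),ang(t[3],t[0]),ang(t[0],t[1]))
l=w([(84,330),(196,330),(140,273),(140,386)],.028);print('ln',l.mean(0).round(4),ang(l[0],l[1]),ang(l[2],l[3]))
E
```

```text
loupe [0.6231 0.1914 0.055 ] (np.float64(-8.39), np.float64(37.7))
timer [0.6119 0.0195 0.0465] (np.float64(-18.01), np.float64(57.0)) (np.float64(73.39), np.float64(63.2)) (np.float64(69.84), np.float64(62.8)) (np.float64(-18.4), np.float64(60.9))
gauge [0.6172 0.0943 0.0335] (np.float64(-5.54), np.float64(93.8))
tn [0.6256 0.1864 0.028 ] (np.float64(81.71), np.float64(68.9)) (np.float64(-7.53), np.float64(70.9))
ln [0.6137 0.1029 0.028 ] (np.float64(-8.44), np.float64(49.1)) (np.float64(-96.58), np.float64(48.8))
```

Call:
step_arm --series '[{"ax": 0, "ay": 0, "az": 0, "x": 0.02, "y": 0.04, "z": 0, "claw": 72}, {"ax": 0, "ay": 0, "az": 0, "x": 0.04, "y": 0.085, "z": -0.02, "claw": 72}, {"ax": 0, "ay": 0, "az": 0, "x": 0.053, "y": 0.1225, "z": -0.05, "claw": 72}, {"ax": 0, "ay": 0, "az": 0, "x": 0.053, "y": 0.1225, "z": -0.09, "claw": 72}, {"ax": 0, "ay": 0, "az": 0, "x": 0.053, "y": 0.1225, "z": -0.13, "claw": 72}, {"ax": 0, "ay": 0, "az": 0, "x": 0.053, "y": 0.1225, "z": -0.14, "claw": 72}, {"ax": 0, "ay": 0, "az": 0, "x": 0.053, "y": 0.1225, "z": -0.14, "claw": 72}]'

```text
time_s: 11.1
tool_pos: [0.6187, 0.1914, 0.089]
tool_rot: [-179.7, 0.1, 82.0]
force: [0.6, -0.2, -0.0]
grip_width: 0.0627
```

```bash
python3 -c "
from h import *
snap('w9')"
```

```text
t 11.1 pos [0.6187 0.1914 0.089 ] rot [-1.7968e+02  8.0000e-02  8.2020e+01] q [  8.  29. -36.  91.  18.  66. -40.] F [ 0.6 -0.2 -0. ] w 0.0627
```

View pics/w9.png

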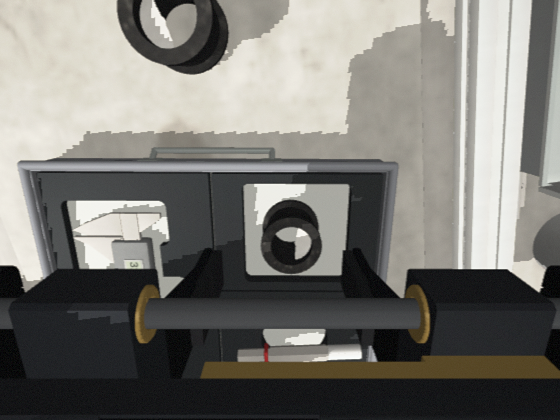

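```bash
python3 - <<'E'
from m import *
im,c=load('w9')
L=px2w(c,[(291.5,244),(261,244),(322,244)],.055);print(L.round(4),ang(L[1],L[2]))
print(status.get_obs()['tool_pos'])
E
```

```text
[[0.6233 0.1918 0.055 ]
 [0.6049 0.1943 0.055 ]
 [0.6416 0.1893 0.055 ]] (np.float64(-7.89), np.float64(37.0))
[0.6205714  0.19157091 0.09151963]
```

Call:
step_arm --series '[{"ax": 0, "ay": 0, "az": 0, "x": 0.002, "y": 0, "z": -0.02, "claw": 72}, {"ax": 0, "ay": 0, "az": 0, "x": 0.002, "y": 0, "z": -0.04, "claw": 72}, {"ax": 0, "ay": 0, "az": 0, "x": 0.002, "y": 0, "z": -0.0485, "claw": 72}, {"ax": 0, "ay": 0, "az": 0, "x": 0.002, "y": 0, "z": -0.0485, "claw": 72}, {"ax": 0, "ay": 0, "az": 0, "x": 0.002, "y": 0, "z": -0.0485, "claw": 55}, {"ax": 0, "ay": 0, "az": 0, "x": 0.002, "y": 0, "z": -0.0485, "claw": 45}, {"ax": 0, "ay": 0, "az": 0, "x": 0.002, "y": 0, "z": -0.0485, "claw": 30}, {"ax": 0, "ay": 0, "az": 0, "x": 0.002, "y": 0, "z": -0.0485, "claw": 30}, {"ax": 0, "ay": 0, "az": 0, "x": 0.002, "y": 0, "z": -0.0485, "claw": 30}, {"ax": 0, "ay": 0, "az": 0, "x": 0.002, "y": 0, "z": -0.0485, "claw": 30}]' --squeeze 20

```text
time_s: 12.15
tool_pos: [0.6239, 0.1906, 0.0437]
tool_rot: [179.9, -0.0, 81.9]
force: [0.3, -0.9, 3.0]
grip_width: 0.0357
```

Call:
step_arm --series '[{"ax": 0, "ay": 0, "az": 0, "x": 0, "y": 0, "z": 0.03, "claw": 30}, {"ax": 0, "ay": 0, "az": 0, "x": 0, "y": 0, "z": 0.07, "claw": 30}, {"ax": 0, "ay": 0, "az": 0, "x": 0, "y": -0.03, "z": 0.1, "claw": 30}, {"ax": 0, "ay": 0, "az": 0, "x": -0.01, "y": -0.07, "z": 0.1, "claw": 30}, {"ax": 0, "ay": 0, "az": 0, "x": -0.02, "y": -0.115, "z": 0.1, "claw": 30}, {"ax": 0, "ay": 0, "az": 0, "x": -0.03, "y": -0.16, "z": 0.1, "claw": 30}, {"ax": 0, "ay": 0, "az": 0, "x": -0.035, "y": -0.205, "z": 0.1, "claw": 30}, {"ax": 0, "ay": 0, "az": 0, "x": -0.04, "y": -0.25, "z": 0.1, "claw": 30}, {"ax": 0, "ay": 0, "az": 0, "x": -0.05, "y": -0.295, "z": 0.1, "claw": 30}, {"ax": 0, "ay": 0, "az": 0, "x": -0.06, "y": -0.34, "z": 0.1, "claw": 30}, {"ax": 0, "ay": 0, "az": 0, "x": -0.064, "y": -0.37, "z": 0.09, "claw": 30}, {"ax": 0, "ay": 0, "az": 0, "x": -0.064, "y": -0.382, "z": 0.06, "claw": 30}]'

```text
time_s: 13.35
tool_pos: [0.5603, -0.1975, 0.1053]
tool_rot: [179.7, 0.2, 81.5]
force: [0.7, -0.2, -0.6]
grip_width: 0.0359
```

Call:
step_arm --series '[{"ax": 0, "ay": 0, "az": 0, "x": 0, "y": 0, "z": -0.03, "claw": 30}, {"ax": 0, "ay": 0, "az": 0, "x": 0, "y": 0, "z": -0.055, "claw": 30}, {"ax": 0, "ay": 0, "az": 0, "x": 0, "y": 0, "z": -0.065, "claw": 30}, {"ax": 0, "ay": 0, "az": 0, "x": 0, "y": 0, "z": -0.065, "claw": 30}, {"ax": 0, "ay": 0, "az": 0, "x": 0, "y": 0, "z": -0.065, "claw": 30}]'

```text
time_s: 13.85
tool_pos: [0.5604, -0.1914, 0.0391]
tool_rot: [179.9, 0.0, 81.9]
force: [-0.1, 0.5, -0.3]
grip_width: 0.0357
```

```bash
python3 -c "
from h import *
snap('w10')
crop(vision.read_camera('scene'),200,120,440,280,3.2,'pics/s10.png')"
```

```text
t 13.85 pos [ 0.5604 -0.1914  0.0391] rot [1.7991e+02 1.0000e-02 8.1920e+01] q [ 40.  24. -28. 102.  13.  57.  -2.] F [-0.1  0.5 -0.3] w 0.0357
```

View pics/w10.png

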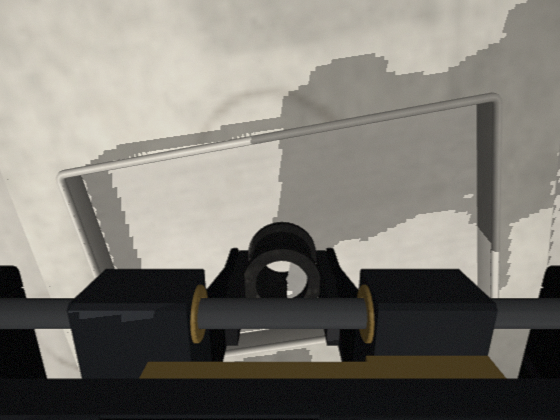

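View pics/s10.png

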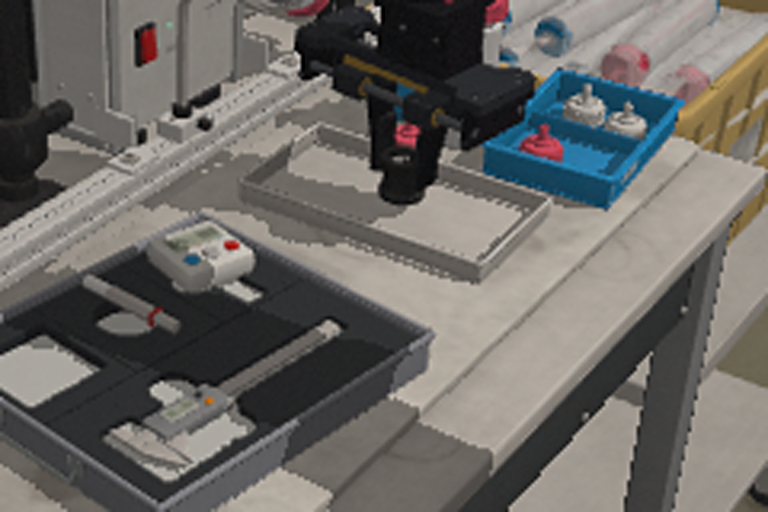

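Call:
step_arm --series '[{"ax": 0, "ay": 0, "az": 0, "x": 0, "y": 0, "z": -0.006, "claw": 30}, {"ax": 0, "ay": 0, "az": 0, "x": 0, "y": 0, "z": -0.011, "claw": 30}, {"ax": 0, "ay": 0, "az": 0, "x": 0, "y": 0, "z": -0.011, "claw": 30}, {"ax": 0, "ay": 0, "az": 0, "x": 0, "y": 0, "z": -0.011, "claw": 30}]'

```text
time_s: 14.35
tool_pos: [0.56, -0.1917, 0.0273]
tool_rot: [179.9, 0.0, 81.9]
force: [0.7, -0.7, 1.4]
grip_width: 0.0355
```

Call:
step_arm --series '[{"ax": 0, "ay": 0, "az": 0, "x": 0, "y": 0, "z": 0, "claw": 50}, {"ax": 0, "ay": 0, "az": 0, "x": 0, "y": 0, "z": 0, "claw": 70}, {"ax": 0, "ay": 0, "az": 0, "x": 0, "y": 0, "z": 0, "claw": 70}, {"ax": 0, "ay": 0, "az": 0, "x": 0, "y": 0, "z": 0.03, "claw": 70}, {"ax": 0, "ay": 0, "az": 0, "x": 0, "y": 0, "z": 0.08, "claw": 100}, {"ax": 0, "ay": 0, "az": -5, "x": 0.01, "y": 0.04, "z": 0.11, "claw": 100}, {"ax": 0, "ay": 0, "az": -10.3, "x": 0.02, "y": 0.085, "z": 0.13, "claw": 100}, {"ax": 0, "ay": 0, "az": -10.3, "x": 0.03, "y": 0.13, "z": 0.13, "claw": 100}, {"ax": 0, "ay": 0, "az": -10.3, "x": 0.04, "y": 0.175, "z": 0.13, "claw": 100}, {"ax": 0, "ay": 0, "az": -10.3, "x": 0.0513, "y": 0.2105, "z": 0.12, "claw": 100}, {"ax": 0, "ay": 0, "az": -10.3, "x": 0.0513, "y": 0.2105, "z": 0.12, "claw": 100}, {"ax": 0, "ay": 0, "az": -10.3, "x": 0.0513, "y": 0.2105, "z": 0.12, "claw": 100}]'

```text
time_s: 15.55
tool_pos: [0.6103, 0.0202, 0.1464]
tool_rot: [-179.9, 0.0, 71.7]
force: [0.0, -0.5, -0.3]
grip_width: 0.0872
```

```bash
python3 -c "
from h import *
snap('w11')"
```

```text
t 15.55 pos [0.6103 0.0202 0.1464] rot [-1.7993e+02  3.0000e-02  7.1750e+01] q [ 24.  20. -34.  94.  12.  70. -31.] F [ 0.  -0.5 -0.3] w 0.0872
```

View pics/w11.png

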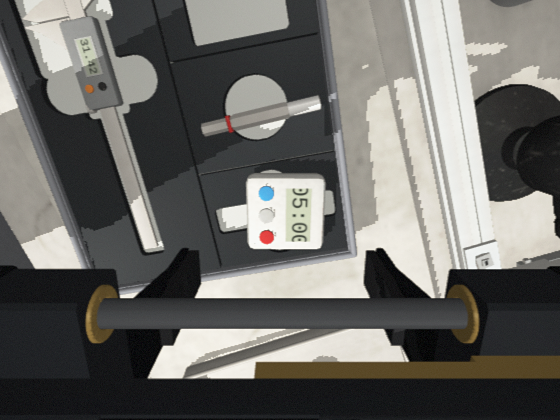

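```bash
python3 - <<'E'
from m import *
im,c=load('w11')
crop(im,230,160,345,265,5,'pics/w11a.png')
T=px2w(c,[(247,176),(324,175),(324,249),(246,247)],.0465);print('timer',T.mean(0).round(4),ang(T[0],T[1]),ang(T[2],T[1]),ang(T[3],T[0]),ang(T[3],T[2]))
E
```

```text
timer [0.6114 0.0189 0.0465] (np.float64(-17.53), np.float64(59.1)) (np.float64(73.84), np.float64(61.8)) (np.float64(69.14), np.float64(59.3)) (np.float64(-19.88), np.float64(64.1))
```

View pics/w11a.png

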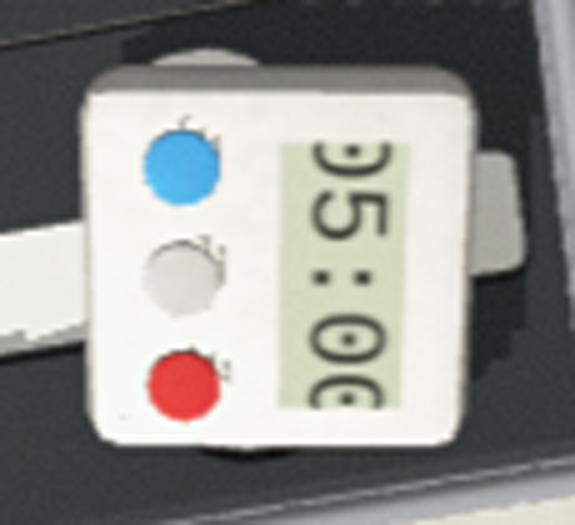

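Call:
step_arm --series '[{"ax": 0, "ay": 0, "az": 0, "x": 0.001, "y": -0.002, "z": -0.04, "claw": 100}, {"ax": 0, "ay": 0, "az": 0, "x": 0.001, "y": -0.002, "z": -0.08, "claw": 100}, {"ax": 0, "ay": 0, "az": 0, "x": 0.001, "y": -0.002, "z": -0.098, "claw": 100}, {"ax": 0, "ay": 0, "az": 0, "x": 0.001, "y": -0.002, "z": -0.099, "claw": 100}, {"ax": 0, "ay": 0, "az": 0, "x": 0.001, "y": -0.002, "z": -0.099, "claw": 80}, {"ax": 0, "ay": 0, "az": 0, "x": 0.001, "y": -0.002, "z": -0.099, "claw": 60}, {"ax": 0, "ay": 0, "az": 0, "x": 0.001, "y": -0.002, "z": -0.099, "claw": 55}, {"ax": 0, "ay": 0, "az": 0, "x": 0.001, "y": -0.002, "z": -0.099, "claw": 55}, {"ax": 0, "ay": 0, "az": 0, "x": 0.001, "y": -0.002, "z": -0.099, "claw": 55}]' --squeeze 25

```text
time_s: 16.5
tool_pos: [0.6126, 0.017, 0.0493]
tool_rot: [179.9, -0.0, 71.6]
force: [-0.8, -0.9, 4.4]
grip_width: 0.0615
```

Call:
step_arm --series '[{"ax": 0, "ay": 0, "az": 0, "x": 0, "y": 0, "z": 0.03, "claw": 55}, {"ax": 0, "ay": 0, "az": 0, "x": 0, "y": 0, "z": 0.065, "claw": 55}, {"ax": 0, "ay": 0, "az": 5, "x": 0.003, "y": 0.04, "z": 0.075, "claw": 55}, {"ax": 0, "ay": 0, "az": 10.2, "x": 0.006, "y": 0.08, "z": 0.075, "claw": 55}, {"ax": 0, "ay": 0, "az": 10.2, "x": 0.01, "y": 0.12, "z": 0.075, "claw": 55}, {"ax": 0, "ay": 0, "az": 10.2, "x": 0.013, "y": 0.15, "z": 0.065, "claw": 55}, {"ax": 0, "ay": 0, "az": 10.2, "x": 0.013, "y": 0.1685, "z": 0.04, "claw": 55}, {"ax": 0, "ay": 0, "az": 10.2, "x": 0.013, "y": 0.1685, "z": 0.02, "claw": 55}, {"ax": 0, "ay": 0, "az": 10.2, "x": 0.013, "y": 0.1685, "z": 0.02, "claw": 55}, {"ax": 0, "ay": 0, "az": 10.2, "x": 0.013, "y": 0.1685, "z": 0.02, "claw": 55}]'

```text
time_s: 17.5
tool_pos: [0.6249, 0.1849, 0.0681]
tool_rot: [-180.0, 0.0, 81.8]
force: [-0.1, -0.4, -0.2]
grip_width: 0.0616
```

```bash
python3 -c "
from h import *
snap('w12')"
```

```text
t 17.5 pos [0.6249 0.1849 0.0681] rot [-1.7997e+02  4.0000e-02  8.1760e+01] q [  9.  30. -36.  92.  19.  64. -40.] F [-0.1 -0.4 -0.2] w 0.0616
```

View pics/w12.png

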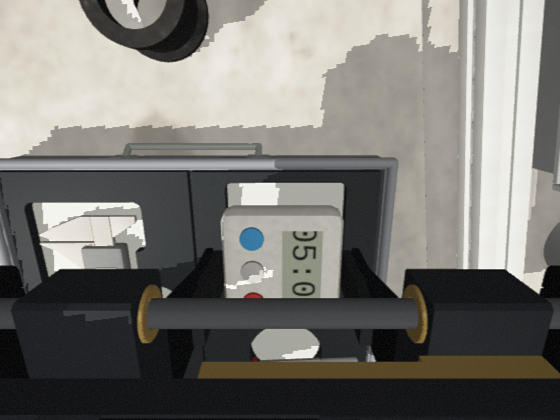

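```bash
python3 - <<'E'
from m import *
im,c=load('w12')
crop(im,190,165,400,305,3.8,'pics/w12a.png')
n=np.array([.6256,.1865]); a=np.radians(81.7); Y=np.array([np.cos(a),np.sin(a)]); X=np.array([np.sin(a),-np.cos(a)])
def loc(p,z):
    W=px2w(c,p,z)[:,:2]-n; return (np.c_[W@X,W@Y]*1000).round(1).tolist()
print(loc([(222,212),(342,212),(280,216)],.068),loc([(228,200),(345,200),(286,183)],.028))
E
```

```text
[[-30.6, 30.8], [27.4, 30.8], [-2.6, 28.7]] [[-34.1, 25.4], [36.3, 25.4], [0.8, 35.9]]
```

View pics/w12a.png

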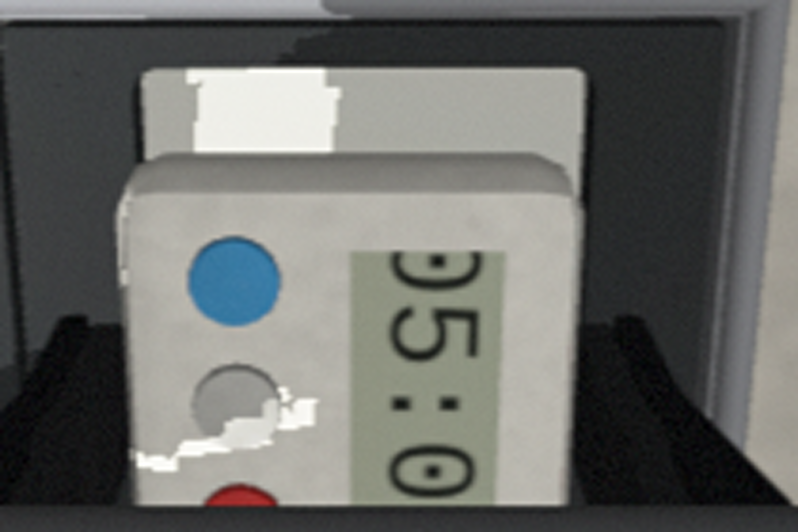

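Call:
step_arm --series '[{"ax": 0, "ay": 0, "az": 0, "x": 0.002, "y": 0.0012, "z": 0, "claw": 55}, {"ax": 0, "ay": 0, "az": 0, "x": 0.002, "y": 0.0012, "z": -0.01, "claw": 55}, {"ax": 0, "ay": 0, "az": 0, "x": 0.002, "y": 0.0012, "z": -0.02, "claw": 55}, {"ax": 0, "ay": 0, "az": 0, "x": 0.002, "y": 0.0012, "z": -0.026, "claw": 55}, {"ax": 0, "ay": 0, "az": 0, "x": 0.002, "y": 0.0012, "z": -0.029, "claw": 55}, {"ax": 0, "ay": 0, "az": 0, "x": 0.002, "y": 0.0012, "z": -0.029, "claw": 55}, {"ax": 0, "ay": 0, "az": 0, "x": 0.002, "y": 0.0012, "z": -0.029, "claw": 55}]'

```text
time_s: 18.25
tool_pos: [0.6264, 0.1864, 0.0393]
tool_rot: [-180.0, 0.1, 81.8]
force: [-4.0, -1.8, 5.3]
grip_width: 0.0614
```

```bash
python3 -c "
from h import *
snap('w13')
im,c=load('w13'); crop(im,180,150,400,305,3.6,'pics/w13a.png')"
```

```text
t 18.25 pos [0.6264 0.1864 0.0393] rot [-1.7995e+02  6.0000e-02  8.1790e+01] q [  8.  32. -36.  93.  21.  62. -41.] F [-4.  -1.8  5.3] w 0.0614
```

View pics/w13a.png

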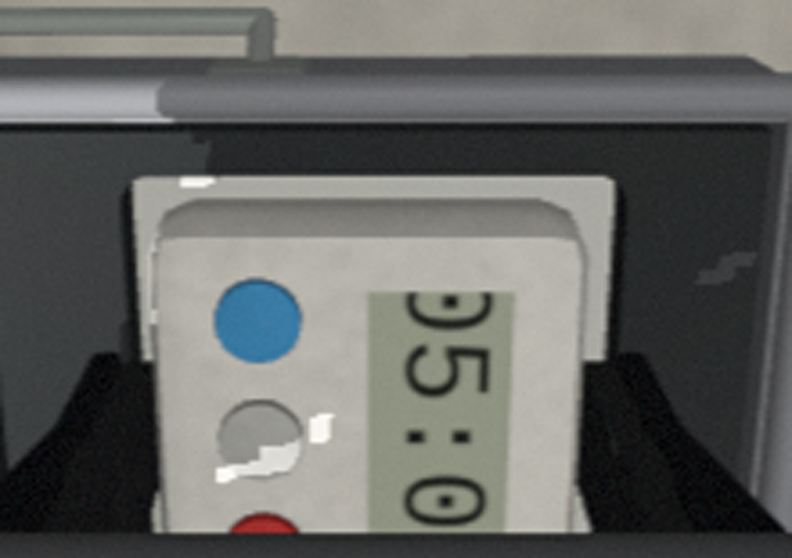

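Call:
step_arm --series '[{"ax": 0, "ay": 0, "az": 0, "x": 0, "y": 0, "z": -0.001, "claw": 76}, {"ax": 0, "ay": 0, "az": 0, "x": 0, "y": 0, "z": -0.001, "claw": 80}, {"ax": 0, "ay": 0, "az": 0, "x": 0, "y": 0, "z": 0, "claw": 80}, {"ax": 0, "ay": 0, "az": 0, "x": 0, "y": 0, "z": 0.03, "claw": 80}, {"ax": 0, "ay": 0, "az": 0, "x": 0, "y": 0, "z": 0.08, "claw": 70}, {"ax": 0, "ay": 0, "az": 8, "x": -0.005, "y": -0.03, "z": 0.12, "claw": 60}, {"ax": 0, "ay": 0, "az": 16, "x": -0.01, "y": -0.06, "z": 0.14, "claw": 60}, {"ax": 0, "ay": 0, "az": 24, "x": -0.01, "y": -0.093, "z": 0.14, "claw": 60}, {"ax": 0, "ay": 0, "az": 32, "x": -0.01, "y": -0.093, "z": 0.14, "claw": 60}, {"ax": 0, "ay": 0, "az": 40, "x": -0.01, "y": -0.093, "z": 0.14, "claw": 60}, {"ax": 0, "ay": 0, "az": 48, "x": -0.01, "y": -0.093, "z": 0.14, "claw": 60}, {"ax": 0, "ay": 0, "az": 56, "x": -0.01, "y": -0.093, "z": 0.14, "claw": 60}]'

```text
time_s: 19.5
tool_pos: [0.617, 0.0937, 0.1791]
tool_rot: [180.0, 0.0, 138.1]
force: [-0.3, -1.0, -0.6]
grip_width: 0.0523
```

Call:
step_arm --series '[{"ax": 0, "ay": 0, "az": 8, "x": 0, "y": 0, "z": 0, "claw": 60}, {"ax": 0, "ay": 0, "az": 16, "x": 0, "y": 0, "z": 0, "claw": 60}, {"ax": 0, "ay": 0, "az": 24, "x": 0, "y": 0, "z": 0, "claw": 60}, {"ax": 0, "ay": 0, "az": 32, "x": 0, "y": 0, "z": 0, "claw": 60}, {"ax": 0, "ay": 0, "az": 36.7, "x": 0, "y": 0, "z": 0, "claw": 60}, {"ax": 0, "ay": 0, "az": 36.7, "x": 0, "y": 0, "z": 0, "claw": 60}, {"ax": 0, "ay": 0, "az": 36.7, "x": 0, "y": 0, "z": 0, "claw": 60}]'

```text
time_s: 20.2
tool_pos: [0.6169, 0.0937, 0.179]
tool_rot: [180.0, 0.0, 174.4]
force: [0.1, 0.6, -0.1]
grip_width: 0.0524
```

```bash
python3 -c "
from h import *
snap('w14')"
```

```text
t 20.2 pos [0.6169 0.0937 0.179 ] rot [179.98   0.   174.37] q [ 31.  26. -54.  90.  21.  76.  58.] F [ 0.1  0.6 -0.1] w 0.0524
```

View pics/w14.png

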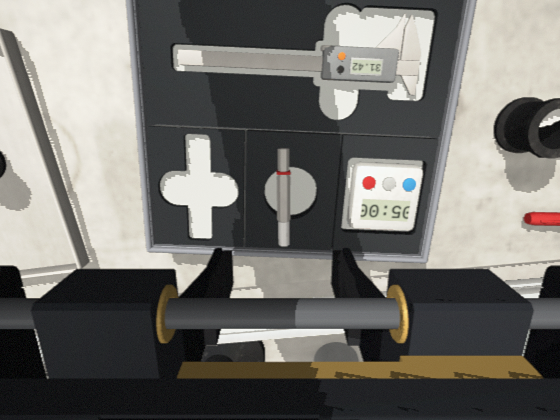

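```bash
python3 - <<'E'
from m import *
im,c=load('w14')
crop(im,125,0,455,265,2.4,'pics/w14a.png')
def w(p,z): return px2w(c,p,z)
g=w([(199.5,135),(202,238),(159,189),(239,188)],.028);print('gn',((g[0]+g[1])/2).round(4),((g[2]+g[3])/2).round(4),ang(g[1],g[0]),ang(g[2],g[3]))
G=w([(283.5,149),(284.5,247)],.0335);print('gauge',G.mean(0).round(4),ang(G[0],G[1]))
l=w([(264,190),(316,190),(290,166),(290,216)],.028);print('ln',l.mean(0).round(4),ang(l[0],l[1]),ang(l[2],l[3]))
T=w([(351,158),(421,161),(415,230),(350,227)],.038);print('timer',T.mean(0).round(4))
E
```

```text
gn [0.602  0.0192 0.028 ] [0.6015 0.0176 0.028 ] (np.float64(171.57), np.float64(98.6)) (np.float64(85.07), np.float64(74.6))
gauge [0.619  0.0954 0.0335] (np.float64(-5.0), np.float64(93.9))
ln [0.612  0.1018 0.028 ] (np.float64(84.34), np.float64(48.5)) (np.float64(-5.26), np.float64(48.1))
timer [0.6219 0.1864 0.038 ]
```

View pics/w14a.png

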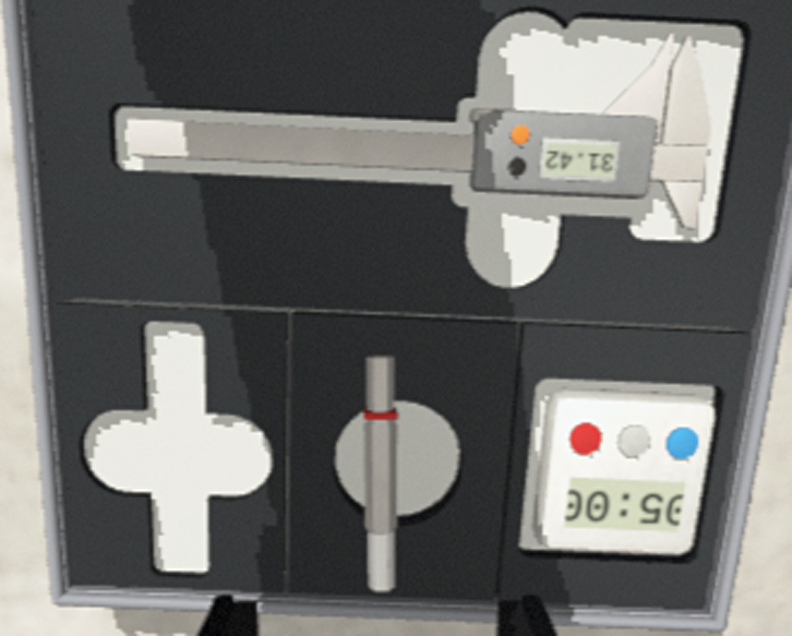

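Call:
step_arm --series '[{"ax": 0, "ay": 0, "az": 0, "x": 0.001, "y": 0.001, "z": -0.04, "claw": 60}, {"ax": 0, "ay": 0, "az": 0, "x": 0.001, "y": 0.001, "z": -0.08, "claw": 60}, {"ax": 0, "ay": 0, "az": 0, "x": 0.001, "y": 0.001, "z": -0.12, "claw": 50}, {"ax": 0, "ay": 0, "az": 0, "x": 0.001, "y": 0.001, "z": -0.138, "claw": 45}, {"ax": 0, "ay": 0, "az": 0, "x": 0.001, "y": 0.001, "z": -0.141, "claw": 45}, {"ax": 0, "ay": 0, "az": 0, "x": 0.001, "y": 0.001, "z": -0.141, "claw": 45}, {"ax": 0, "ay": 0, "az": 0, "x": 0.001, "y": 0.001, "z": -0.141, "claw": 45}]'

```text
time_s: 20.95
tool_pos: [0.6187, 0.0952, 0.0393]
tool_rot: [180.0, 0.1, 174.5]
force: [0.4, 0.0, 0.6]
grip_width: 0.0393
```

```bash
python3 -c "
from h import *
snap('w15')"
```

```text
t 20.95 pos [0.6187 0.0952 0.0393] rot [1.7996e+02 1.1000e-01 1.7447e+02] q [ 27.  34. -50.  97.  28.  63.  53.] F [0.4 0.  0.6] w 0.0393
```

View pics/w15.png

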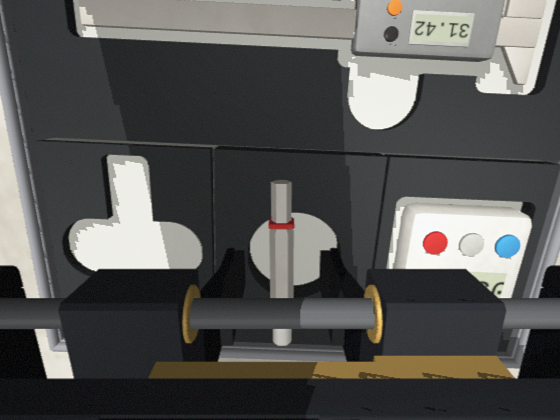

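Call:
step_arm --series '[{"ax": 0, "ay": 0, "az": 0, "x": 0, "y": 0, "z": -0.0005, "claw": 25}, {"ax": 0, "ay": 0, "az": 0, "x": 0, "y": 0, "z": -0.0005, "claw": 10}, {"ax": 0, "ay": 0, "az": 0, "x": 0, "y": 0, "z": -0.0005, "claw": 2}, {"ax": 0, "ay": 0, "az": 0, "x": 0, "y": 0, "z": -0.0005, "claw": 2}, {"ax": 0, "ay": 0, "az": 0, "x": 0, "y": 0, "z": -0.0005, "claw": 2}, {"ax": 0, "ay": 0, "az": 0, "x": 0, "y": 0, "z": -0.0005, "claw": 2}]'

```text
time_s: 21.6
tool_pos: [0.6178, 0.0947, 0.0376]
tool_rot: [180.0, 0.0, 174.5]
force: [-0.3, -0.2, 0.3]
grip_width: 0.0107
```

Call:
step_arm --series '[{"ax": 0, "ay": 0, "az": 0, "x": 0, "y": 0, "z": 0.025, "claw": 2}, {"ax": 0, "ay": 0, "az": 0, "x": 0, "y": 0, "z": 0.05, "claw": 2}, {"ax": 0, "ay": 0, "az": -2.7, "x": -0.008, "y": -0.035, "z": 0.05, "claw": 2}, {"ax": 0, "ay": 0, "az": -2.7, "x": -0.0165, "y": -0.065, "z": 0.05, "claw": 2}, {"ax": 0, "ay": 0, "az": -2.7, "x": -0.0165, "y": -0.0768, "z": 0.03, "claw": 2}, {"ax": 0, "ay": 0, "az": -2.7, "x": -0.0165, "y": -0.0768, "z": 0.02, "claw": 2}, {"ax": 0, "ay": 0, "az": -2.7, "x": -0.0165, "y": -0.0768, "z": 0.02, "claw": 2}, {"ax": 0, "ay": 0, "az": -2.7, "x": -0.0165, "y": -0.0768, "z": 0.02, "claw": 2}]'

```text
time_s: 22.4
tool_pos: [0.6012, 0.02, 0.0577]
tool_rot: [179.9, -0.0, 171.9]
force: [-0.5, 0.3, -0.5]
grip_width: 0.0107
```

```bash
python3 -c "
from h import *
snap('w16')"
```

```text
t 22.4 pos [0.6012 0.02   0.0577] rot [ 1.7991e+02 -2.0000e-02  1.7192e+02] q [ 36.  30. -50. 100.  25.  63.  59.] F [-0.5  0.3 -0.5] w 0.0107
```

View pics/w16.png

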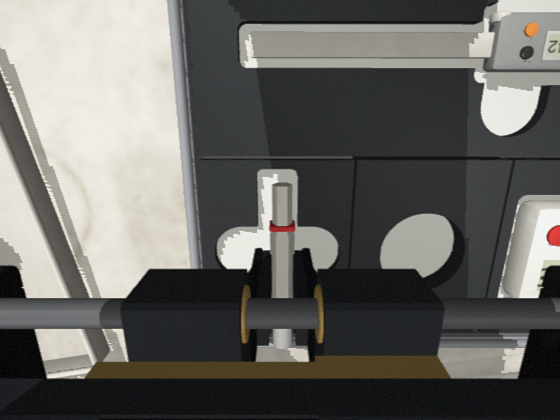

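```bash
python3 - <<'E'
from m import *
im,c=load('w16')
crop(im,200,150,360,360,2.8,'pics/w16a.png')
n=np.array([.6018,.018]); a=np.radians(171.7); D=np.array([np.cos(a),np.sin(a)]); P=np.array([np.sin(a),-np.cos(a)])
def loc(p,z):
    W=px2w(c,p,z)[:,:2]-n; return (np.c_[W@D,W@P]*1000).round(1).tolist()
print('gauge near,far',loc([(283,184),(282.5,347)],.054),'slot end L R scoopL R',loc([(277,170),(259,190),(298,190),(217,248),(339,248)],.028))
print(status.get_obs()['tool_pos'])
E
```

```text
gauge near,far [[47.4, 2.3], [-47.1, 2.4]] slot end L R scoopL R [[49.2, -0.9], [37.8, -11.1], [37.9, 10.9], [2.2, -36.7], [2.4, 35.9]]
[0.60162452 0.02010583 0.05811747]
```

View pics/w16a.png

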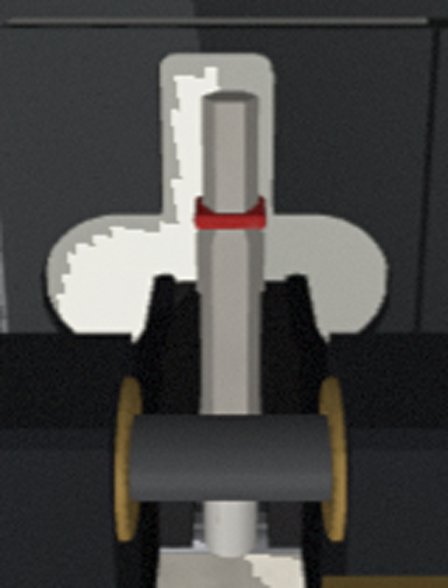

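Call:
step_arm --series '[{"ax": 0, "ay": 0, "az": 0, "x": 0, "y": -0.0025, "z": 0, "claw": 2}, {"ax": 0, "ay": 0, "az": 0, "x": 0, "y": -0.0025, "z": -0.01, "claw": 2}, {"ax": 0, "ay": 0, "az": 0, "x": 0, "y": -0.0025, "z": -0.018, "claw": 2}, {"ax": 0, "ay": 0, "az": 0, "x": 0, "y": -0.0025, "z": -0.023, "claw": 2}, {"ax": 0, "ay": 0, "az": 0, "x": 0, "y": -0.0025, "z": -0.0255, "claw": 2}, {"ax": 0, "ay": 0, "az": 0, "x": 0, "y": -0.0025, "z": -0.0255, "claw": 2}, {"ax": 0, "ay": 0, "az": 0, "x": 0, "y": -0.0025, "z": -0.0255, "claw": 2}]'

```text
time_s: 23.15
tool_pos: [0.6014, 0.0155, 0.032]
tool_rot: [180.0, 0.0, 171.8]
force: [-0.5, 0.4, -0.5]
grip_width: 0.0106
```

```bash
python3 -c "
from h import *
snap('w17')"
```

```text
t 23.15 pos [0.6014 0.0155 0.032 ] rot [1.7999e+02 1.0000e-02 1.7180e+02] q [ 35.  31. -49. 101.  27.  61.  58.] F [-0.5  0.4 -0.5] w 0.0106
```

View pics/w17.png

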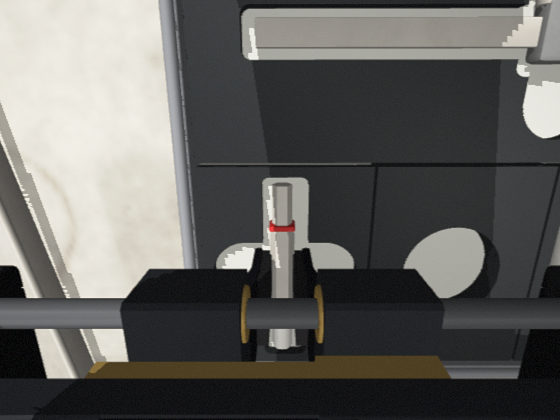

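Call:
step_arm --series '[{"ax": 0, "ay": 0, "az": 0, "x": 0, "y": 0, "z": -0.0005, "claw": 15}, {"ax": 0, "ay": 0, "az": 0, "x": 0, "y": 0, "z": -0.0005, "claw": 28}, {"ax": 0, "ay": 0, "az": 0, "x": 0, "y": 0, "z": 0, "claw": 30}, {"ax": 0, "ay": 0, "az": 0, "x": 0, "y": 0, "z": 0, "claw": 30}, {"ax": 0, "ay": 0, "az": 0, "x": 0, "y": 0, "z": 0.03, "claw": 30}, {"ax": 0, "ay": 0, "az": 0, "x": 0, "y": 0, "z": 0.08, "claw": 72}, {"ax": 0, "ay": 0, "az": 0, "x": -0.01, "y": -0.04, "z": 0.12, "claw": 72}, {"ax": 0, "ay": 0, "az": 0, "x": -0.02, "y": -0.085, "z": 0.13, "claw": 72}, {"ax": 0, "ay": 0, "az": 0, "x": -0.03, "y": -0.13, "z": 0.13, "claw": 72}, {"ax": 0, "ay": 0, "az": 0, "x": -0.042, "y": -0.175, "z": 0.13, "claw": 72}, {"ax": 0, "ay": 0, "az": 0, "x": -0.042, "y": -0.2075, "z": 0.12, "claw": 72}, {"ax": 0, "ay": 0, "az": 0, "x": -0.042, "y": -0.2075, "z": 0.12, "claw": 72}]'

```text
time_s: 24.4
tool_pos: [0.5572, -0.1997, 0.1506]
tool_rot: [-179.8, -0.1, 171.2]
force: [-0.1, -0.7, 0.5]
grip_width: 0.0615
```

Call:
step_arm --series '[{"ax": 0, "ay": 0, "az": 0, "x": 0, "y": 0, "z": 0, "claw": 72}]'

```text
time_s: 24.5
tool_pos: [0.559, -0.1927, 0.1518]
tool_rot: [179.9, -0.0, 171.7]
force: [-1.2, 0.4, 0.1]
grip_width: 0.0626
```

```bash
python3 -c "
from h import *
snap('w18')"
```

```text
t 24.5 pos [ 0.559  -0.1927  0.1518] rot [ 1.7995e+02 -3.0000e-02  1.7167e+02] q [ 58.  22. -51.  96.  18.  71.  85.] F [-1.2  0.4  0.1] w 0.0626
```

View pics/w18.png

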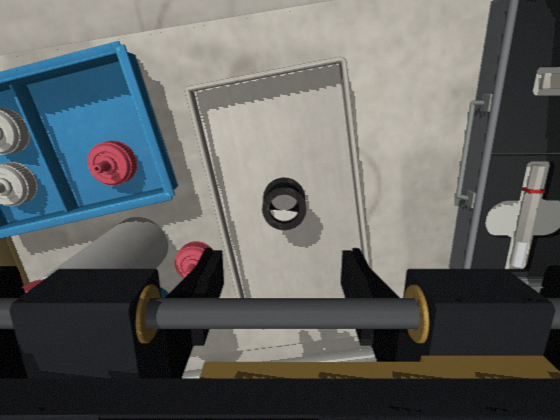

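Call:
step_arm --series '[{"ax": 0, "ay": 0, "az": -8, "x": 0, "y": 0, "z": 0, "claw": 72}, {"ax": 0, "ay": 0, "az": -16, "x": 0, "y": 0, "z": 0, "claw": 72}, {"ax": 0, "ay": 0, "az": -24, "x": 0, "y": 0, "z": 0, "claw": 72}, {"ax": 0, "ay": 0, "az": -32, "x": 0, "y": 0, "z": 0, "claw": 72}, {"ax": 0, "ay": 0, "az": -40, "x": 0, "y": 0, "z": 0, "claw": 72}, {"ax": 0, "ay": 0, "az": -48, "x": 0, "y": 0, "z": -0.01, "claw": 72}, {"ax": 0, "ay": 0, "az": -56, "x": 0, "y": 0, "z": -0.02, "claw": 72}, {"ax": 0, "ay": 0, "az": -64, "x": 0, "y": 0, "z": -0.03, "claw": 72}, {"ax": 0, "ay": 0, "az": -72, "x": 0, "y": 0, "z": -0.04, "claw": 72}, {"ax": 0, "ay": 0, "az": -80, "x": 0, "y": 0, "z": -0.05, "claw": 72}, {"ax": 0, "ay": 0, "az": -80, "x": 0, "y": 0, "z": -0.05, "claw": 72}, {"ax": 0, "ay": 0, "az": -80, "x": 0, "y": 0, "z": -0.05, "claw": 72}]'

```text
time_s: 25.75
tool_pos: [0.5599, -0.1903, 0.1025]
tool_rot: [180.0, -0.0, 92.1]
force: [-0.1, 0.8, -0.5]
grip_width: 0.0628
```

```bash
python3 -c "
from h import *
snap('w19')
im,c=load('w18');print(px2w(c,[(284,209)],.039).round(4))"
```

```text
t 25.75 pos [ 0.5599 -0.1903  0.1025] rot [ 1.7997e+02 -2.0000e-02  9.2130e+01] q [ 47.  21. -37.  99.  14.  64.   8.] F [-0.1  0.8 -0.5] w 0.0628
[[ 0.5602 -0.1922  0.039 ]]
```

View pics/w19.png

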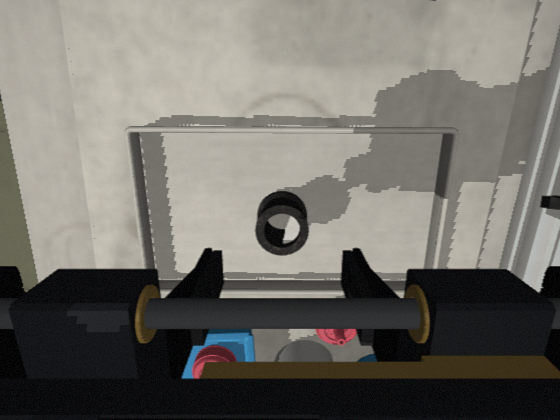

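Call:
step_arm --series '[{"ax": 0, "ay": 0, "az": 0, "x": 0, "y": -0.001, "z": -0.03, "claw": 72}, {"ax": 0, "ay": 0, "az": 0, "x": 0, "y": -0.001, "z": -0.06, "claw": 72}, {"ax": 0, "ay": 0, "az": 0, "x": 0, "y": -0.001, "z": -0.0745, "claw": 72}, {"ax": 0, "ay": 0, "az": 0, "x": 0, "y": -0.001, "z": -0.0745, "claw": 72}, {"ax": 0, "ay": 0, "az": 0, "x": 0, "y": -0.001, "z": -0.0745, "claw": 55}, {"ax": 0, "ay": 0, "az": 0, "x": 0, "y": -0.001, "z": -0.0745, "claw": 40}, {"ax": 0, "ay": 0, "az": 0, "x": 0, "y": -0.001, "z": -0.0745, "claw": 30}, {"ax": 0, "ay": 0, "az": 0, "x": 0, "y": -0.001, "z": -0.0745, "claw": 30}, {"ax": 0, "ay": 0, "az": 0, "x": 0, "y": -0.001, "z": -0.0745, "claw": 30}, {"ax": 0, "ay": 0, "az": 0, "x": 0, "y": -0.001, "z": -0.0745, "claw": 30}]' --squeeze 20

```text
time_s: 26.8
tool_pos: [0.5599, -0.1933, 0.0284]
tool_rot: [179.9, 0.0, 91.8]
force: [-0.9, -0.1, 4.7]
grip_width: 0.035
```

Call:
step_arm --series '[{"ax": 0, "ay": 0, "az": 0, "x": 0, "y": 0, "z": 0.03, "claw": 30}, {"ax": 0, "ay": 0, "az": 0, "x": 0, "y": 0, "z": 0.07, "claw": 30}, {"ax": 0, "ay": 0, "az": 0, "x": 0.005, "y": 0.03, "z": 0.1, "claw": 30}, {"ax": 0, "ay": 0, "az": -3, "x": 0.01, "y": 0.07, "z": 0.1, "claw": 30}, {"ax": 0, "ay": 0, "az": -6, "x": 0.02, "y": 0.11, "z": 0.1, "claw": 30}, {"ax": 0, "ay": 0, "az": -9.9, "x": 0.03, "y": 0.15, "z": 0.1, "claw": 30}, {"ax": 0, "ay": 0, "az": -9.9, "x": 0.04, "y": 0.19, "z": 0.1, "claw": 30}, {"ax": 0, "ay": 0, "az": -9.9, "x": 0.05, "y": 0.23, "z": 0.1, "claw": 30}, {"ax": 0, "ay": 0, "az": -9.9, "x": 0.0535, "y": 0.265, "z": 0.09, "claw": 30}, {"ax": 0, "ay": 0, "az": -9.9, "x": 0.0535, "y": 0.2945, "z": 0.06, "claw": 30}, {"ax": 0, "ay": 0, "az": -9.9, "x": 0.0535, "y": 0.2945, "z": 0.04, "claw": 30}, {"ax": 0, "ay": 0, "az": -9.9, "x": 0.0535, "y": 0.2945, "z": 0.04, "claw": 30}]'

```text
time_s: 28.0
tool_pos: [0.61, 0.1022, 0.0642]
tool_rot: [-179.6, 0.1, 82.1]
force: [-0.6, -1.8, 0.4]
grip_width: 0.0353
```

Call:
step_arm --series '[{"ax": 0, "ay": 0, "az": 0, "x": 0, "y": 0, "z": 0, "claw": 30}]'

```text
time_s: 28.1
tool_pos: [0.6128, 0.1006, 0.0674]
tool_rot: [-180.0, 0.0, 81.8]
force: [0.9, 0.5, -1.0]
grip_width: 0.0352
```

```bash
python3 -c "
from h import *
snap('w20')
im,c=load('w20'); crop(im,170,130,400,310,3.4,'pics/w20a.png')"
```

```text
t 28.1 pos [0.6128 0.1006 0.0674] rot [-1.7996e+02  4.0000e-02  8.1850e+01] q [ 20.  28. -40.  97.  19.  63. -34.] F [ 0.9  0.5 -1. ] w 0.0352
```

View pics/w20a.png

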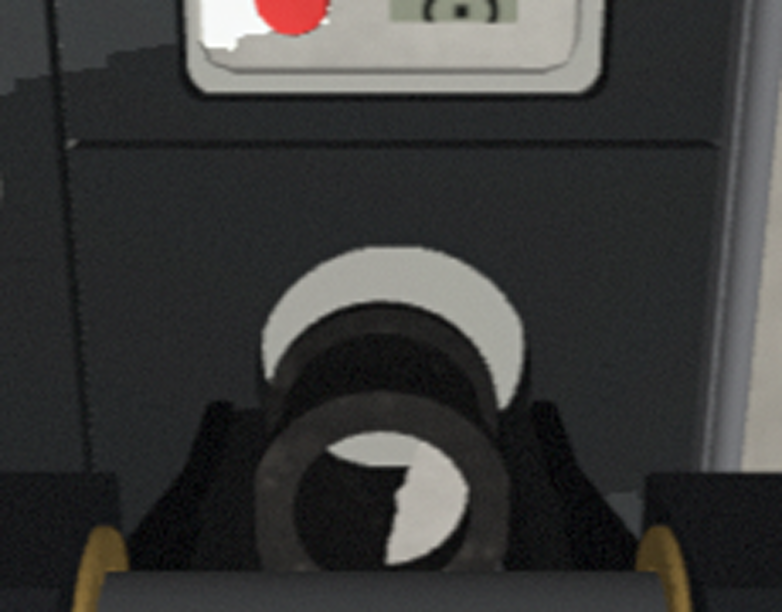

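```bash
python3 - <<'E'
from m import *
im,c=load('w20')
n=np.array([.6133,.1026]); a=np.radians(81.8); Y=np.array([np.cos(a),np.sin(a)]); X=np.array([np.sin(a),-np.cos(a)])
def loc(p,z):
    W=px2w(c,np.array(p,float)/3.4+[170,130]-.35,z)[:,:2]-n; return (np.c_[W@X,W@Y]*1000).round(1).tolist()
print('loupe top L,R,far',loc([(255,487),(511,487),(383,392)],.078),'bot',loc([(270,385),(497,390),(383,300)],.045))
print('nest L R far',loc([(261,350),(525,350),(393,246)],.028))
E
```

```text
loupe top L,R,far [[-19.2, 3.2], [16.8, 3.2], [-1.2, 17.7]] bot [[-20.1, 4.6], [18.0, 3.7], [-1.2, 19.7]]
nest L R far [[-23.3, 4.2], [24.7, 4.3], [0.6, 23.9]]
```

Call:
step_arm --series '[{"ax": 0, "ay": 0, "az": 0, "x": 0.0017, "y": 0, "z": 0, "claw": 30}, {"ax": 0, "ay": 0, "az": 0, "x": 0.0017, "y": 0, "z": -0.01, "claw": 30}, {"ax": 0, "ay": 0, "az": 0, "x": 0.0017, "y": 0, "z": -0.018, "claw": 30}, {"ax": 0, "ay": 0, "az": 0, "x": 0.0017, "y": 0, "z": -0.023, "claw": 30}, {"ax": 0, "ay": 0, "az": 0, "x": 0.0017, "y": 0, "z": -0.0265, "claw": 30}, {"ax": 0, "ay": 0, "az": 0, "x": 0.0017, "y": 0, "z": -0.0265, "claw": 30}, {"ax": 0, "ay": 0, "az": 0, "x": 0.0017, "y": 0, "z": -0.0265, "claw": 30}]'

```text
time_s: 28.85
tool_pos: [0.6146, 0.1016, 0.0409]
tool_rot: [180.0, -0.0, 81.9]
force: [0.3, -0.1, -0.6]
grip_width: 0.035
```

```bash
python3 -c "
from h import *
snap('w21')
im,c=load('w21'); crop(im,170,130,400,310,3.4,'pics/w21a.png')"
```

```text
t 28.85 pos [0.6146 0.1016 0.0409] rot [ 1.80e+02 -1.00e-02  8.19e+01] q [ 19.  29. -39.  97.  21.  61. -35.] F [ 0.3 -0.1 -0.6] w 0.035
```

View pics/w21a.png

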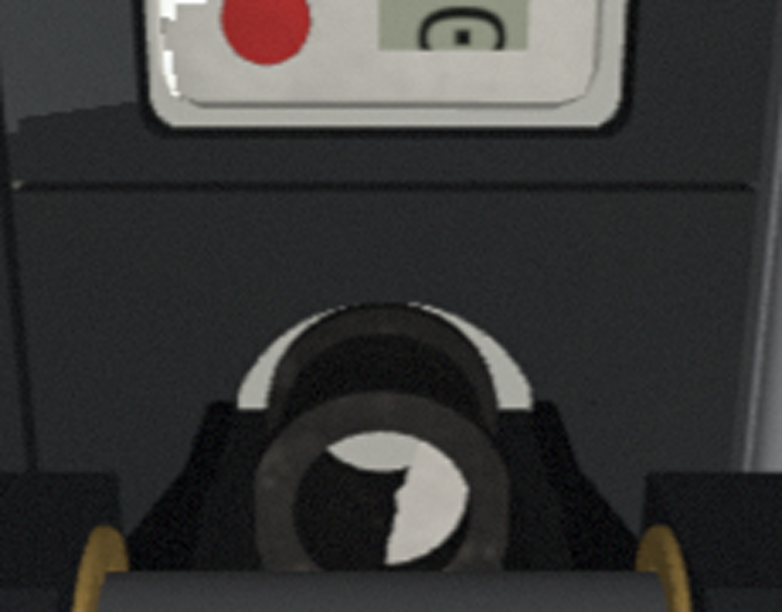

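```bash
python3 - <<'E'
from m import *
im,c=load('w21')
n=np.array([.6133,.1026]); a=np.radians(81.8); Y=np.array([np.cos(a),np.sin(a)]); X=np.array([np.sin(a),-np.cos(a)])
def loc(p,z):
    W=px2w(c,np.array(p,float)/3.4+[170,130]-.35,z)[:,:2]-n; return (np.c_[W@X,W@Y]*1000).round(1).tolist()
print('top L,R,far',loc([(255,487),(511,487),(383,392)],.0515),'bot',loc([(270,385),(497,390),(383,302)],.0185))
print('nest L R far',loc([(238,407),(533,407),(383,300)],.028))
E
```

```text
top L,R,far [[-17.6, 4.4], [18.4, 4.5], [0.4, 18.9]] bot [[-18.5, 5.9], [19.6, 5.0], [0.5, 20.6]]
nest L R far [[-22.7, 6.1], [24.4, 6.2], [0.4, 24.2]]
```

Call:
step_arm --series '[{"ax": 0, "ay": 0, "az": 0, "x": 0, "y": -0.0005, "z": -0.001, "claw": 30}, {"ax": 0, "ay": 0, "az": 0, "x": 0, "y": -0.0005, "z": -0.0012, "claw": 30}, {"ax": 0, "ay": 0, "az": 0, "x": 0, "y": -0.0005, "z": -0.0012, "claw": 30}]'

```text
time_s: 29.2
tool_pos: [0.6147, 0.1014, 0.0406]
tool_rot: [180.0, -0.0, 81.9]
force: [-1.9, 0.5, 4.7]
grip_width: 0.0354
```

Call:
step_arm --series '[{"ax": 0, "ay": 0, "az": 0, "x": 0, "y": 0, "z": 0, "claw": 46}, {"ax": 0, "ay": 0, "az": 0, "x": 0, "y": 0, "z": 0, "claw": 62}, {"ax": 0, "ay": 0, "az": 0, "x": 0, "y": 0, "z": 0, "claw": 62}, {"ax": 0, "ay": 0, "az": 0, "x": 0, "y": 0, "z": 0.02, "claw": 62}, {"ax": 0, "ay": 0, "az": 0, "x": 0, "y": 0, "z": 0.06, "claw": 62}, {"ax": 0, "ay": 0, "az": 0, "x": 0, "y": 0, "z": 0.11, "claw": 62}, {"ax": 0, "ay": 0, "az": 0, "x": -0.02, "y": -0.01, "z": 0.16, "claw": 80}, {"ax": 0, "ay": 0, "az": 0, "x": -0.04, "y": -0.02, "z": 0.2, "claw": 80}, {"ax": 0, "ay": 0, "az": 0, "x": -0.06, "y": -0.03, "z": 0.24, "claw": 80}, {"ax": 0, "ay": 0, "az": 0, "x": -0.06, "y": -0.03, "z": 0.24, "claw": 80}, {"ax": 0, "ay": 0, "az": 0, "x": -0.06, "y": -0.03, "z": 0.24, "claw": 80}]'

```text
time_s: 30.3
tool_pos: [0.5549, 0.0705, 0.281]
tool_rot: [179.8, 0.0, 81.8]
force: [-0.5, -0.9, -1.4]
grip_width: 0.0692
```

```bash
python3 -c "
from h import *
snap('w22')
im,c=load('w22'); crop(im,120,0,420,260,2.6,'pics/w22a.png')
crop(vision.read_camera('scene'),150,150,350,300,3.9,'pics/s22.png')"
```

```text
t 30.3 pos [0.5549 0.0705 0.281 ] rot [1.7983e+02 4.0000e-02 8.1830e+01] q [ 29.  10. -44.  91.   7.  82. -23.] F [-0.5 -0.9 -1.4] w 0.0692
```

View pics/w22a.png

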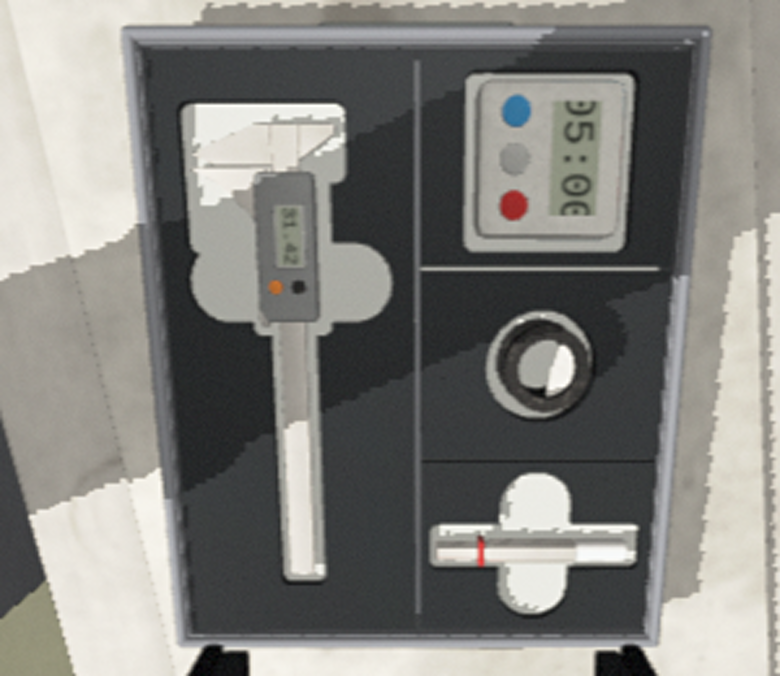

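View pics/s22.png

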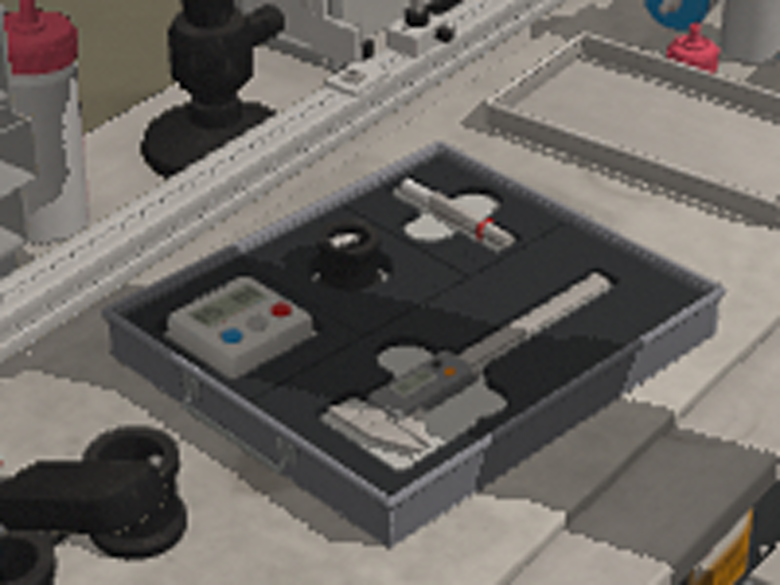

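```bash
python3 - <<'E'
from m import *
_,a=load('w14');_,b=load('w22')
def Pm(c):
    f,cx,cy,e,M=c; K=np.array([[f,0,cx],[0,f,cy],[0,0,1]]); return K@np.c_[M.T,-M.T@e]
def tri(p,q):
    X=cv2.triangulatePoints(Pm(a),Pm(b),np.array(p,float).reshape(2,1),np.array(q,float).reshape(2,1));return (X[:3]/X[3]).ravel().round(4)
f=lambda x,y:(x/2.6+120-.3,y/2.6-.3)
g=lambda x,y:(x/2.4+125-.3,y/2.4-.3)
print('blue',tri(g(682,443),f(516,110)),'red',tri(g(585,438),f(513,205)),'grey',tri(g(634,441),f(514.5,158)))
print('cal orange',tri(g(520,133),f(275,287)),'black',tri(g(517,166),f(298,287)))
print('foam corner check (scoop/insert joint)',tri(g(748,330),f(417,60)))
print('foam T joint',tri(g(520,322),f(418,268)))
E
```

```text
blue [0.6141 0.2074 0.0392] red [0.6087 0.1714 0.0395] grey [0.6113 0.1894 0.04  ]
cal orange [0.5016 0.1534 0.0306] black [0.5118 0.1519 0.0311]
foam corner check (scoop/insert joint) [0.5763 0.2329 0.0324]
foam T joint [0.5655 0.152  0.0234]
```

```bash
python3 -c "
from cell import workorder,status
print(workorder.sign_off()); print(status.get_obs()['time_s'])"
```

```text
the job is handed in; nothing more can be done
None
the job is handed in; nothing more can be done
```

All four instruments are in their own cutouts, and I handed the job in at about 30.4 s. No verdict was reported.

**Sequence:** I moved the caliper from the tray into its long cutout and parked the loupe in the emptied tray. Then the timer, the plug gauge and finally the loupe went into their own cutouts. Nothing was left in the tray.

**Last checks:**
- **Caliper and timer:** heights measured across two views match a full seat. The timer buttons read about 39.5 mm (expected 40) and the caliper display about 31 mm (expected 32).
- **Loupe and gauge:** I did not measure their heights. Both were lowered to the height where they should rest on the cutout floor before I let go; the loupe also showed about 5 N of contact. The last wrist and scene pictures show the loupe upright in its round hole and the gauge lying in its slot.
- **Gripper:** it was about 0.25 m clear of the case.
- **Forces:** about 5 N at most in the readings after each move.

**Disagreements:** two foam reference points in the same height check came out 4–5 mm off (32 and 23 mm against 28 mm). The cutout lengths I measured differed from the given sizes by 1–3 mm. The caliper was moved 5 mm along its cutout before lowering to centre it.

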